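Demould the castings and close up the case and the mould

ROBOT

A 7-joint arm with a two-finger parallel gripper is mounted at the origin on a cart in front of the work surface, level with it; the furniture and walls round the work are solid. World frame = base frame: x ahead of the robot, y to its left, z up, the work surface at z = 0. Lengths are in m, angles in rad, forces in N, time in s.
With the tool pointing down it reaches from about 0.425 to 0.925 m from the base axis. Payload 6.8 kg.
Tool frame: the origin (TCP) lies at the very end of the fingers, on their centre line; the grasp point (between the pads) lies 19 mm behind it; z points along the fingers, y is the line along which they close (so a half turn about z gives the same grasp; the last joint's range is limited). The gripper opens to 85 mm and grips with 20 to 120 N. Pads are 22 mm wide; open, the fingers measure 114 mm over their backs; the gripper's body (76 mm by 85 mm) begins 54 mm behind the grasp point. The pads swing forward as they close: fully open they stand 13 mm farther back than shut.
Start: joints at [-1.397, 0.477, 0.022, 1.555, -0.011, 1.109, -0.083], TCP at [0.188, 0.648, 0.231] pointing down, gripper open.
Joint ranges: [-2.96, 2.96], [-0.34, 2.1], [-1.41, 1.46], [0.24, 2.44], [-1.37, 4.51], [0.17, 1.92], [-2.96, 2.96]. Speed limits (rad/s): [2.39, 2.39, 3.14, 3.14, 3.14, 3.14, 3.14].

INTERFACE

Orientations are given as a rotation vector (axis times angle).
In Python, from bench import r gives the robot as it stands.
- The arm moves only by the tool play_rows, never from a script. Its argument "targets" is text: rows parted by semicolons, each of 5 numbers parted by spaces: the closure, from -1 (fully open) to 1 (shut), then the shift along the tool's x, y, z in m, then the turn about the tool's z in rad. In form: gripper dx dy dz spin; .... A call has 1 to 8 rows; each row is the pose to reach, as a shift and turn from the pose commanded when the call began, along the tool's axes at that moment; what a row does not reach only later rows make up. A row lasts 1/12 s, in which the tool goes at most 41.7 mm and 7.16 degrees, less where a joint would pass 70% of its speed; a pose out of reach is approached as far as the arm can. A call with a gripper value outside its range is refused whole. The fingers move at their own pace and stop on an object; "squeeze" is the grip in N (left out, the last holds). Time passes only in rows, so rows that repeat a pose let the fingers close. It gives the time, the measured TCP pose, the force, the opening and the grip force at its end, in the units of the state.
- r.get_obs(): the state, without advancing time (a new reading comes with each control period).
- r.grab_frame(name): name is "scene" or "top" or "wrist"; returns the picture (384x512x3 uint8, red, green, blue); there is no depth.
- r.camera_info(name): a dict with "fov_y" (degrees; the focal length in pixels is half the picture's height over the tangent of half this angle, whatever the lens; pixels are square), "cx", "cy" (the principal point, pixels), "position" and "rotation" of the camera in the world. Camera axes: x right, y down, z forward; pixel columns grow to the right and rows downward; lengths in m; the calibration is good to about 2 mm. A picture is of the moment at which its call begins: read the wrist's pose just before it. camera_info takes no time and is no camera call; for the wrist camera it gives the pose at the moment of the call.
- r.hand_in(): hands the job in; it is judged then, once.
The state is a dict: "clock": time; "joints": joint angles; "qvel": joint speeds; "tau": joint torques, N m; "tcp_pos": TCP position; "orientation": TCP orientation; "contact_force": force on the tool from outside, world axes, zero at the start; "moment": the same for the moment, N m; "grip_width": finger opening in m; "gripper_force": force on a finger pad.
Only numpy, scipy, OpenCV 4.12 (cv2) and the standard library are available. Lean on these libraries where they do the work, as an engineer would, in place of code of your own. Each camera call takes 0.05 s, during which the arm holds its last target. There are 200 camera calls.

TASK

Lift every cured orange casting out of the mould and set it down rib up in the grey storage case, one to a compartment. Then shut the case's lid fully and, only once it is shut, swing the clamp with the red peg all the way in over it; also put the blue cover back on the empty mould, seated squarely with its skirt down round the block. Leave the dish, the timer and the roll of tape where they are.

Things in the scene. Friction and masses are not known exactly. Their poses are not given: they have to be found in the camera images.
- mould: fixed aluminium casting mould, 146 x 146 x 26 mm block with four open square cavities (58 x 58 mm, 14 mm deep) centred at x, y = +-33 mm; the gap round a casting is 3 mm. Origin: centre of the underside, z up
- casting_a: cured orange resin casting: a slab 52 x 52 x 20 mm with a lifting rib on top, 40 mm long (along its x), 12 mm thick (y) and 24 mm high, so 44 mm in all; about 90 g. Origin: centre of the slab's underside, z up through the rib. Three or four are present, each starting in its own cavity of the mould, ribs along the mould's x; an absent one reads None throughout
- casting_b: cured orange resin casting: a slab 52 x 52 x 20 mm with a lifting rib on top, 40 mm long (along its x), 12 mm thick (y) and 24 mm high, so 44 mm in all; about 90 g. Origin: centre of the slab's underside, z up through the rib. Three or four are present, each starting in its own cavity of the mould, ribs along the mould's x; an absent one reads None throughout
- casting_c: cured orange resin casting: a slab 52 x 52 x 20 mm with a lifting rib on top, 40 mm long (along its x), 12 mm thick (y) and 24 mm high, so 44 mm in all; about 90 g. Origin: centre of the slab's underside, z up through the rib. Three or four are present, each starting in its own cavity of the mould, ribs along the mould's x; an absent one reads None throughout
- casting_d: cured orange resin casting: a slab 52 x 52 x 20 mm with a lifting rib on top, 40 mm long (along its x), 12 mm thick (y) and 24 mm high, so 44 mm in all; about 90 g. Origin: centre of the slab's underside, z up through the rib. Three or four are present, each starting in its own cavity of the mould, ribs along the mould's x; an absent one reads None throughout
- cover: loose blue mould cover, 160 x 160 mm, 200 g: a 4 mm top plate with a skirt hanging 12 mm below it (inside 154 x 154 mm, 4 mm play each side round the mould); on top a black grip bar 60 mm long (its x), 12 mm thick (y), from 16 to 42 mm above the origin. Origin: centre of the skirt's lower edge, z up; starts on the bench (here 4 mm lower) this way up. Seated, its origin is 14 mm above the mould's
- case: fixed grey storage case, 160 (x) x 165 (y) x 52 mm, walls and floor 5 mm, open top; dividers (4 mm thick, top 16 mm above the underside) on both centre lines make four compartments 73 x 75 mm, centred at x = +-38, y = +-39 mm. Origin: centre of the underside, z up. Lid hinge line along y at x = 83, z = 52 mm; shut lid's top at z = 58 mm. Clamp pivot at x = 0, y = -95 mm
- case_lid (a joint): hinge of the case's blue lid (166 x 165 x 6 mm), rad: 0 = shut, 1.57 = upright, end 2.0; starts open past upright, leaning back (to the case's +x). Stiff: stays where it is left (0.2 N m of friction); can be pushed shut on its outer face from behind, toward the case's -x and down
- lid_lip (a point): middle of the black finger lip on the lid's free edge, 170 mm from the hinge line
- case_clamp (a joint): swing clamp, rad: flat steel arm turning level about the upright pivot on the case's right (-y) side, underside at z = 60 mm, just over the shut lid. 0 = fully in (pointing to the case's +y, over the lid, at its stop); grows as it swings out toward the case's -x; starts at 1.3 to 1.8, end 1.9. Stays where it is left (0.06 N m of friction)
- clamp_peg (a point): middle of the clamp's upright red peg, 14 mm in diameter, standing from 66 to 83 mm above the case's underside, 65 mm from the pivot
- dish: clear round culture dish, 63 mm across, 14 mm high, a bystander; origin at the centre of its underside
- timer: white lab timer, 62 x 66 x 18 mm, a bystander; origin at the centre of its underside
- tape: roll of green tape lying flat, 78 mm across, 19 mm high, a bystander; origin at the centre of its underside. To its left, behind the cover's start, stands a tall fixed microscope (x over 0.5 m, y about 0.25 to 0.45 m, eyepieces toward the robot about 0.2 m up): swing the arm round in front of it
Mind the look-alikes: they are no part of the job. What is shaped like the casting_c but green or yellow is not meant. What is shaped like the casting_d but turquoise is not meant.

How it is judged:
On the way, in this order (a step that is already met when the one before it is completed fails the run):
1. every casting present stands rib up on the floor of the case, one to a compartment (x of casting_a in the frame of case between -0.06 and 0.06 m and y of casting_a in the frame of case between -0.062 and 0.062 m and z of each of casting_a, casting_b, casting_c, casting_d in the frame of case below 0.01 m and angle between each of casting_a, casting_b, casting_c, casting_d's own z axis and vertical below 0.15 rad and x of casting_b in the frame of case between -0.06 and 0.06 m and y of casting_b in the frame of case between -0.062 and 0.062 m and x of casting_c in the frame of case between -0.06 and 0.06 m and y of casting_c in the frame of case between -0.062 and 0.062 m and x of casting_d in the frame of case between -0.06 and 0.06 m and y of casting_d in the frame of case between -0.062 and 0.062 m and ((x of casting_a in the frame of case above 0 m and x of casting_b in the frame of case below 0 m) or (x of casting_a in the frame of case below 0 m and x of casting_b in the frame of case above 0 m) or (y of casting_a in the frame of case above 0 m and y of casting_b in the frame of case below 0 m) or (y of casting_a in the frame of case below 0 m and y of casting_b in the frame of case above 0 m)) and ((x of casting_a in the frame of case above 0 m and x of casting_c in the frame of case below 0 m) or (x of casting_a in the frame of case below 0 m and x of casting_c in the frame of case above 0 m) or (y of casting_a in the frame of case above 0 m and y of casting_c in the frame of case below 0 m) or (y of casting_a in the frame of case below 0 m and y of casting_c in the frame of case above 0 m)) and ((x of casting_a in the frame of case above 0 m and x of casting_d in the frame of case below 0 m) or (x of casting_a in the frame of case below 0 m and x of casting_d in the frame of case above 0 m) or (y of casting_a in the frame of case above 0 m and y of casting_d in the frame of case below 0 m) or (y of casting_a in the frame of case below 0 m and y of casting_d in the frame of case above 0 m)) and ((x of casting_b in the frame of case above 0 m and x of casting_c in the frame of case below 0 m) or (x of casting_b in the frame of case below 0 m and x of casting_c in the frame of case above 0 m) or (y of casting_b in the frame of case above 0 m and y of casting_c in the frame of case below 0 m) or (y of casting_b in the frame of case below 0 m and y of casting_c in the frame of case above 0 m)) and ((x of casting_b in the frame of case above 0 m and x of casting_d in the frame of case below 0 m) or (x of casting_b in the frame of case below 0 m and x of casting_d in the frame of case above 0 m) or (y of casting_b in the frame of case above 0 m and y of casting_d in the frame of case below 0 m) or (y of casting_b in the frame of case below 0 m and y of casting_d in the frame of case above 0 m)) and ((x of casting_c in the frame of case above 0 m and x of casting_d in the frame of case below 0 m) or (x of casting_c in the frame of case below 0 m and x of casting_d in the frame of case above 0 m) or (y of casting_c in the frame of case above 0 m and y of casting_d in the frame of case below 0 m) or (y of casting_c in the frame of case below 0 m and y of casting_d in the frame of case above 0 m))), for 0.2 s.
2. the case's lid is shut on them (all of step 1 and value of joint case_lid below 0.06 rad), for 0.2 s.
3. the clamp is swung in over the shut lid (value of joint case_lid below 0.06 rad and value of joint case_clamp below 0.12 rad), for 0.2 s.
At the end, for the whole second after the job is handed in: Castings rib up (within 0.15 rad) on the case's floor (underside under 10 mm up), one to a compartment; lid within 0.06 rad of shut, clamp within 0.12 rad of its stop; cover level (0.04 rad) on the mould, under 9 mm off centre, origin under 18 mm above the mould's underside; all at rest (all of step 1 and all of step 3 and horizontal distance between cover and mould below 0.009 m and z of cover in the frame of mould below 0.018 m and angle between cover's own z axis and vertical below 0.04 rad and linear speed of each of casting_a, casting_b, casting_c, casting_d, cover below 0.02 m/s); the robot touches nothing.
It fails at once if the clamp is swung in (below 1.0 rad) while the lid is still open (above 0.15 rad) (value of joint case_clamp below 1 rad and value of joint case_lid above 0.15 rad).
It fails at once if the dish, the timer or the tape is moved more than 40 mm (distance of any of dish, timer, tape from where it was at the start of the episode above 0.04 m).
Of casting_a, casting_b, casting_c, casting_d only 3 to 4 are there at a start; the rules pass over those that are not, and their reading is None.
At some moment in a run one of cover may be knocked a few centimetres aside while the robot is not near it.
Once in a run the grip may slacken for a moment while it holds something.
It also fails if it takes over 210 s, if anything falls off the work surface, if the arm or the gripper's body presses on something with over 40 N, if the wrist force passes 120 N, or if a joint passes its speed limit or range.

## Working session

There is one attempt and no reset: what is moved stays moved. The work goes in short steps, Python scripts to look and compute and a tool call to move; the robot and the scene stay as the last step left them, time stands still between calls to the robot, and variables do not carry over. Pictures are saved under pics/ and viewed, at most 14 in all, crops included, and the job is handed in when it is done.

Besides the shell and the picture viewer there is one more tool, called after "Call:" in YAML: its name, and indented under it one key for each argument. play_rows: Moves the arm, as the interface text tells. Its arguments: {"type":"object","properties":{"targets":{"type":"string"},"squeeze":{"type":"number"}},"required":["targets"]}

```bash
ls; mkdir -p pics; python3 - <<'E'
from bench import r
import cv2,numpy as np
o=r.get_obs();print({k:np.round(v,3) for k,v in o.items()})
for n in ("scene","top","wrist"):
    c=r.camera_info(n);print(n,c['fov_y'],c['cx'],c['cy'],np.round(c['position'],3),np.round(c['rotation'],3).tolist())
    cv2.imwrite(f"pics/{n}0.png",r.grab_frame(n)[:,:,::-1])
a=cv2.imread("pics/scene0.png");b=cv2.imread("pics/top0.png")
E
```

```text
pics
{'clock': np.float64(0.0), 'joints': array([-1.397,  0.478,  0.022,  1.556, -0.011,  1.109, -0.083]), 'qvel': array([-0.001, -0.002,  0.002, -0.001, -0.001, -0.   , -0.   ]), 'tau': array([-1.0000e-03, -5.9646e+01,  1.6080e+00, -2.8119e+01,  1.2000e-02,
        1.0000e-02, -0.0000e+00]), 'tcp_pos': array([0.188, 0.648, 0.23 ]), 'orientation': array([-4.41e-01, -3.11e+00,  3.00e-03]), 'contact_force': array([-0.339, -0.058, -0.878]), 'moment': array([-0.013,  0.005, -0.022]), 'gripper_force': np.float64(0.0), 'grip_width': np.float64(0.085)}
scene 44.89667806709565 250.7953641379433 188.5539927356755 [-0.449 -0.844  1.083] [-2.066, 1.017, -0.475]
top 48.31073341229364 255.6537306265423 190.4870095404863 [ 0.385 -0.087  1.34 ] [-2.169, 2.157, -0.121]
wrist 62.99765199923714 256.03653699462825 188.52243979501327 [0.124 0.666 0.373] [2.336, 1.755, 0.228]
```

View pics/top0.png

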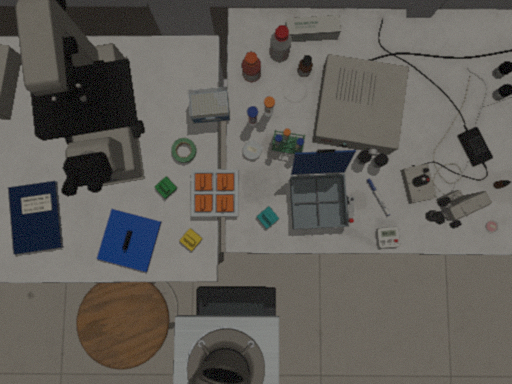

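View pics/scene0.png

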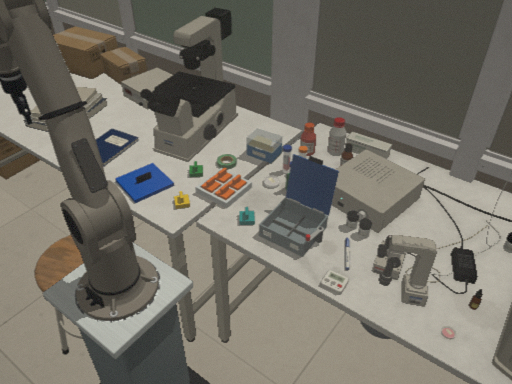

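The top view shows the mould with four orange castings at (215,193), the case at (319,203) with its lid up toward the top, the cover at (129,240), the tape at (183,151), the dish at (252,150), and the timer at (388,237). Green, yellow and turquoise decoys stand around the mould. The scene view agrees.

```bash
cat > h.py <<'E'
import cv2,numpy as np
from bench import r
from scipy.spatial.transform import Rotation as R
def cam(n):
    c=r.camera_info(n);f=192/np.tan(np.radians(c['fov_y']/2))
    K=np.array([[f,0,c['cx']],[0,f,c['cy']],[0,0,1]])
    q=np.array(c['rotation']);M=q if q.shape==(3,3) else R.from_rotvec(q).as_matrix()
    return K,M,np.array(c['position'])
def proj(C,P):
    K,M,p=C;v=(np.atleast_2d(P)-p)@M@K.T;return v[:,:2]/v[:,2:]
def ray(C,uv,z):
    K,M,p=C;uv=np.atleast_2d(uv).astype(float)
    d=np.c_[uv,np.ones(len(uv))]@np.linalg.inv(K).T@M.T
    return p+d*((z-p[2])/d[:,2])[:,None]
def mask(im,lo,hi): return cv2.inRange(cv2.cvtColor(im,cv2.COLOR_RGB2HSV),np.array(lo),np.array(hi))
def rects(m,amin):
    cs,_=cv2.findContours(m,cv2.RETR_EXTERNAL,cv2.CHAIN_APPROX_NONE)
    return [(cv2.contourArea(c),cv2.minAreaRect(c),c) for c in cs if cv2.contourArea(c)>amin]
def tool(o=None):
    o=o or r.get_obs();return np.array(o['tcp_pos']),R.from_rotvec(o['orientation']).as_matrix()
def go(p,yaw=None):
    "shift in tool axes to world point p and spin so finger-closing line (tool y) is at world angle yaw (mod pi)"
    t,M=tool();d=M.T@(np.array(p)-t);s=0
    if yaw is not None:
        cur=np.arctan2(M[1,1],M[0,1]);s=-((yaw-cur+np.pi/2)%np.pi-np.pi/2)
    return np.round(d,4),round(float(s),4)
E
python3 - <<'E'
from h import *
top=cam("top");sc=cam("scene")
print("lens?",r.camera_info("top").keys())
print("tcp,base proj",proj(top,[[.188,.648,.23],[0,0,0]]).round(),proj(sc,[[.188,.648,.23],[0,0,0]]).round())
im=cv2.imread("pics/top0.png")[:,:,::-1].copy()
print(tool()[1].round(2))
for nm,lo,hi,z in(("orange",(5,170,120),(16,255,255),.044),("blue",(105,170,90),(125,255,255),.0)):
    for a,q,c in rects(mask(im,lo,hi),15):
        P=ray(top,cv2.boxPoints(q),z);print(nm,a,np.round(q[0]),q[2],P.mean(0).round(3),P[:,:2].round(3).tolist())
big=lambda x0,y0,x1,y1,s:cv2.resize(im[y0:y1,x0:x1,::-1],None,fx=s,fy=s,interpolation=cv2.INTER_CUBIC)
cv2.imwrite("pics/c1.png",np.vstack([big(180,140,360,240,4)]))
E
```

```text
lens? dict_keys(['fov_y', 'cx', 'cy', 'position', 'rotation'])
tcp,base proj [[-36. 316.]
 [226. 368.]] [[ 28. 121.]
 [119. 286.]]
[[-0.96  0.28 -0.  ]
 [ 0.28  0.96 -0.  ]
 [-0.   -0.   -1.  ]]
orange 152.0 [224. 202.] 90.0 [0.495 0.008 0.044] [[0.517, 0.031], [0.518, -0.014], [0.472, -0.015], [0.472, 0.031]]
orange 139.0 [204. 202.] 90.0 [0.494 0.072 0.044] [[0.517, 0.095], [0.517, 0.049], [0.472, 0.049], [0.471, 0.094]]
orange 129.5 [225. 182.] 90.0 [0.559 0.007 0.044] [[0.582, 0.029], [0.582, -0.014], [0.536, -0.014], [0.536, 0.028]]
orange 59.0 [208. 181.] 90.0 [0.56  0.061 0.044] [[0.582, 0.069], [0.582, 0.054], [0.539, 0.053], [0.539, 0.068]]
orange 72.5 [200. 182.] 90.0 [0.559 0.085 0.044] [[0.582, 0.096], [0.582, 0.075], [0.536, 0.074], [0.535, 0.095]]
orange 52.0 [269. 102.] 45.0 [ 0.81  -0.126  0.044] [[0.81, -0.108], [0.829, -0.126], [0.81, -0.145], [0.791, -0.126]]
blue 2427.5 [129. 240.] 15.945395469665527 [0.38  0.308 0.   ] [[0.324, 0.402], [0.478, 0.365], [0.436, 0.213], [0.283, 0.252]]
```

View pics/c1.png

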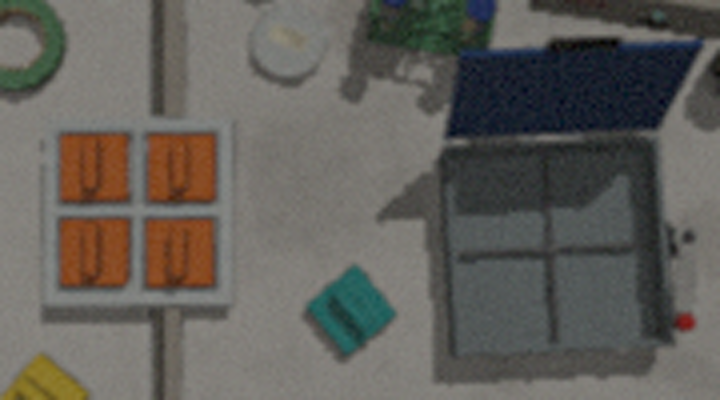

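The crop resolves the four castings, ribs along world x, and the case rotated slightly with the red peg at lower right. Next I swing round in front of the microscope to view the mould from close up.

Call:
play_rows:
  targets: "-1 -0.224 -0.195 -0.10 -0.28;-1 -0.224 -0.195 -0.10 -0.28;-1 -0.224 -0.195 -0.10 -0.28;-1 -0.224 -0.195 -0.10 -0.28;-1 -0.224 -0.195 -0.10 -0.28;-1 -0.224 -0.195 -0.10 -0.28;-1 -0.224 -0.195 -0.10 -0.28;-1 -0.224 -0.195 -0.10 -0.28"

```text
clock: 0.82
tcp_pos: [0.3521, 0.3944, 0.333]
orientation: [0.012, 3.139, 0.0]
contact_force: [0.7, -0.8, -0.6]
grip_width: 0.0854
gripper_force: 0.0
```

Call:
play_rows:
  targets: "-0.1 -0.08 -0.18 0 0;-0.1 -0.08 -0.18 0 0;-0.1 -0.08 -0.18 0 0;-0.1 -0.08 -0.18 0 0;-0.1 -0.08 -0.18 0 0;-0.1 -0.08 -0.18 0 0;-0.1 -0.08 -0.18 0 0"

```text
clock: 1.4
tcp_pos: [0.4289, 0.2168, 0.3313]
orientation: [-0.01, -3.142, -0.0]
contact_force: [-0.2, 2.0, 0.3]
grip_width: 0.0468
gripper_force: 0.0
```

Call:
play_rows:
  targets: "-0.1 -0.07 -0.18 0 0;-0.1 -0.07 -0.18 0 0;-0.1 -0.07 -0.18 0 0;-0.1 -0.07 -0.18 0 0;-0.1 -0.07 -0.18 0 0;-0.1 -0.07 -0.18 0 0;-0.1 -0.07 -0.18 0 0;-0.1 -0.07 -0.18 0 0"

```text
clock: 2.07
tcp_pos: [0.4977, 0.0407, 0.331]
orientation: [0.001, -3.141, -0.001]
contact_force: [-0.0, 0.8, -0.4]
grip_width: 0.0466
gripper_force: 0.0
```

```bash
python3 - <<'E'
from h import *
print(tool(),r.get_obs()['grip_width'],r.get_obs()['clock'])
w=cam("wrist");print(w)
im=r.grab_frame("wrist");cv2.imwrite("pics/w1.png",im[:,:,::-1])
for a,q,c in rects(mask(im,(5,150,80),(17,255,255)),150):
    P=ray(w,q[0],.032);print(a,np.round(q,1).tolist() if 0 else (np.round(q[0]),np.round(q[1]),q[2]),P.round(3))
E
```

```text
(array([0.49768043, 0.04067565, 0.33098896]), array([[-9.99999359e-01, -8.49153826e-04, -7.49465464e-04],
       [-8.49574449e-04,  9.99999482e-01,  5.61090083e-04],
       [ 7.48988624e-04,  5.61726450e-04, -9.99999562e-01]])) 0.046619527491598964 2.0667
(array([[313.32993483,   0.        , 256.03653699],
       [  0.        , 313.32993483, 188.5224398 ],
       [  0.        ,   0.        ,   1.        ]]), array([[ 2.07876216e-04,  9.66215132e-01,  2.57736834e-01],
       [ 9.99999799e-01, -4.63956654e-05, -6.32614197e-04],
       [-5.99283538e-04,  2.57736914e-01, -9.66214947e-01]]), array([0.43174921, 0.04015665, 0.47365726]))
1166.0 (array([280., 195.]), array([36., 34.]), 90.0) [[0.559 0.075 0.032]]
1151.5 (array([234., 195.]), array([36., 34.]), 90.0) [[0.559 0.008 0.032]]
1223.5 (array([280., 150.]), array([35., 36.]), 90.0) [[0.494 0.074 0.032]]
1203.5 (array([234., 151.]), array([36., 36.]), 87.39744567871094) [[0.494 0.008 0.032]]
```

View pics/w1.png

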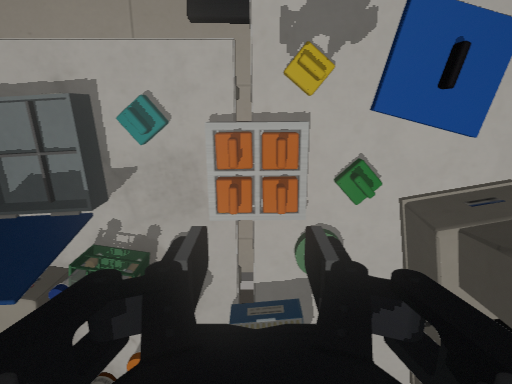

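The wrist view shows the castings at (234,151), (280,150), (234,195) and (280,195), with the mould aligned to the world axes and centred near (0.5265, 0.041). I'm picking the near-right casting first.

Call:
play_rows:
  targets: "-0.1 0.004 -0.033 0.25 0;-0.1 0.004 -0.033 0.25 0;-0.1 0.004 -0.033 0.25 0;-0.1 0.004 -0.033 0.25 0;-0.1 0.004 -0.033 0.25 0;-0.1 0.004 -0.033 0.25 0;-0.1 0.004 -0.033 0.25 0;-0.1 0.004 -0.033 0.25 0"
  squeeze: 60

```text
clock: 2.78
tcp_pos: [0.4921, 0.0067, 0.0799]
orientation: [-0.0, -3.136, 0.001]
contact_force: [-0.2, -0.5, 0.5]
grip_width: 0.0471
gripper_force: 0.0
```

Call:
play_rows:
  targets: "-0.1 0 0 0.02 0;-0.1 0 0 0.046 0;-0.1 0 0 0.046 0;1 0 0 0.046 0;1 0 0 0.046 0;1 0 0 0.046 0;1 0 0 0.046 0;1 0 0 0.046 0"

```text
clock: 3.45
tcp_pos: [0.4958, 0.0062, 0.0377]
orientation: [0.002, 3.138, 0.002]
contact_force: [-0.9, 0.6, 8.6]
grip_width: 0.0105
gripper_force: 59.3
```

```bash
python3 - <<'E'
from h import *
o=r.get_obs();print(tool(o)[0],o['grip_width'],o['gripper_force'],o['contact_force'])
E
```

```text
[0.49578442 0.0061735  0.03773889] 0.010549653212725212 59.34387266635895 [-0.86962466  0.60629916  8.56311901]
```

Call:
play_rows:
  targets: "1 0 0 -0.02 0;1 0 0 -0.10 0;1 0 0 -0.10 0;1 0 0 -0.20 0;1 0 0 -0.26 0;1 0 0 -0.26 0;1 0 0 -0.26 0;1 0 0 -0.26 0"

```text
clock: 4.12
tcp_pos: [0.4976, 0.0053, 0.304]
orientation: [0.004, 3.128, 0.006]
contact_force: [0.7, -0.3, -0.5]
grip_width: 0.0109
gripper_force: 59.0
```

Call:
play_rows:
  targets: "1 0.04 -0.27 0 0;1 0.04 -0.27 0 0;1 0.04 -0.27 0 0;1 0.04 -0.27 0 0;1 0.04 -0.27 0 0;1 0.04 -0.27 0 0;1 0.04 -0.27 0 0;1 0.04 -0.27 0 0"

```text
clock: 4.78
tcp_pos: [0.4508, -0.2706, 0.2967]
orientation: [0.018, 3.14, -0.004]
contact_force: [-0.6, -0.6, -0.7]
grip_width: 0.0107
gripper_force: 59.0
```

```bash
python3 - <<'E'
from h import *
o=r.get_obs();print(tool(o)[0],o['grip_width'],o['gripper_force'])
im=r.grab_frame("wrist");cv2.imwrite("pics/w2.png",im[:,:,::-1])
E
```

```text
[ 0.45080998 -0.27063064  0.29673851] 0.010740792863111444 59.02924954891205
```

View pics/w2.png

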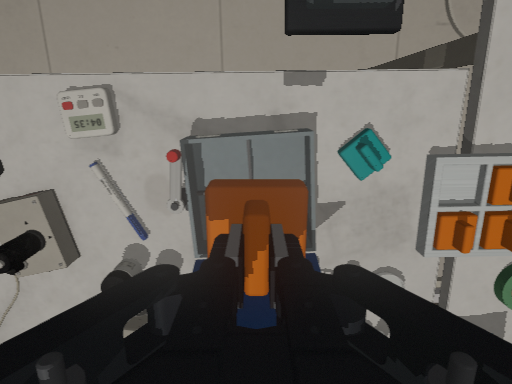

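The view shows the held casting and the case, whose front rim corners are at about (182,138) and (315,131). The peg is at (174,155) and the clamp pivot at (175,205).

```bash
python3 - <<'E'
from h import *
w=cam("wrist")
im=cv2.imread("pics/w2.png")[:,:,::-1].copy()
P=ray(w,[(182,138),(315,130.5),(315,250),(194,254)],.052)[:,:2];print("rim corners",P.round(4).tolist())
print("yaw front",np.arctan2(*(P[1]-P[0])[::-1])-np.pi/2)
print("peg",ray(w,(174,155),.083),"pivot",ray(w,(175,205),.066))
t=cam("top");Q=ray(t,[(347.5,226.5),(292.5,229.0)],.052)[:,:2];print("top rim front",Q)
m=mask(im,(90,5,60),(125,70,200));
cv2.imwrite("pics/w2c.png",cv2.resize(im[110:270,160:340,::-1],None,fx=4,fy=4,interpolation=cv2.INTER_CUBIC))
E
```

```text
rim corners [[0.4248, -0.359], [0.4172, -0.1964], [0.5763, -0.1901], [0.5809, -0.3538]]
yaw front 0.046645564202211665
peg [[ 0.44086149 -0.36220135  0.083     ]] pivot [[ 0.50640781 -0.37035446  0.066     ]]
top rim front [[ 0.42375547 -0.36228636]
 [ 0.4154016  -0.19734796]]
```

View pics/w2c.png

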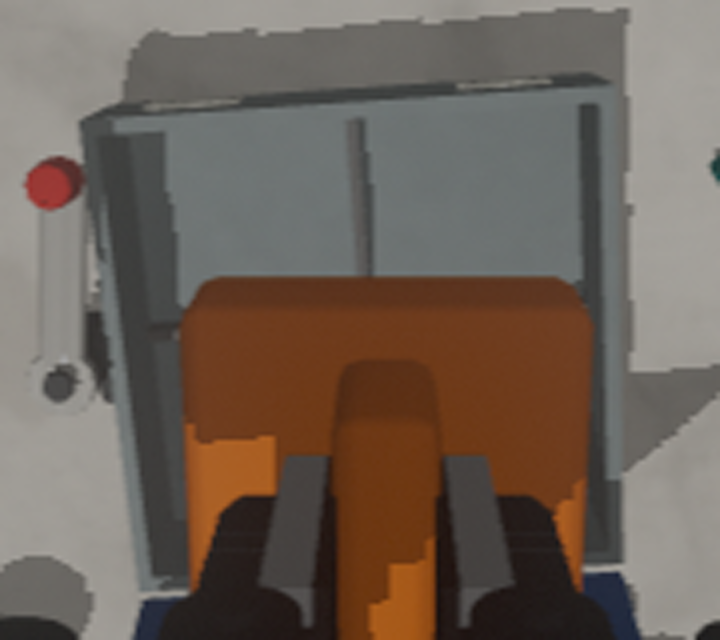

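```bash
python3 - <<'E'
from h import *
w=cam("wrist")
c=np.array([(82,118),(613,97),(623,565),(140,590)])/4+(160,110)
P=ray(w,c,.052)[:,:2];print(P.round(4).tolist())
for a,b in((0,1),(3,2)):print("y-edge",np.linalg.norm(P[b]-P[a]),np.arctan2(*(P[b]-P[a])[::-1])-np.pi/2)
for a,b in((0,3),(1,2)):print("x-edge",np.linalg.norm(P[b]-P[a]),np.arctan2(*(P[b]-P[a])[::-1]))
C=P.mean(0)
for y in(.03,.045):
    A=np.array([[np.cos(y),-np.sin(y)],[np.sin(y),np.cos(y)]]);C2=P[:2].mean(0)+A@[.08,0];print(C,C2,"pivot pred",C2+A@[0,-.095])
    for s in((-38,-39),(-38,39),(38,-39),(38,39)):print(s,(C2+A@np.array(s)/1000).round(4))
print("div", ray(w,np.array([(358,120),(368,270)])/4+(160,110),.016))
E
```

```text
[[0.4266, -0.361], [0.4217, -0.1984], [0.5782, -0.189], [0.5861, -0.3528]]
y-edge 0.16271776305657745 0.030127417100185738
y-edge 0.16391236632658696 0.048502346503870086
x-edge 0.15971478585358234 0.051764628543133344
x-edge 0.15673387003720568 0.05962401431840056
[ 0.50313676 -0.27529666] [ 0.50411171 -0.27729788] pivot pred [ 0.50696128 -0.37225514]
(-38, -39) [ 0.4673 -0.3174]
(-38, 39) [ 0.465  -0.2395]
(38, -39) [ 0.5433 -0.3151]
(38, 39) [ 0.5409 -0.2372]
[ 0.50313676 -0.27529666] [ 0.50406672 -0.27609874] pivot pred [ 0.50834028 -0.37100257]
(-38, -39) [ 0.4679 -0.3168]
(-38, 39) [ 0.4644 -0.2388]
(38, -39) [ 0.5438 -0.3133]
(38, 39) [ 0.5403 -0.2354]
div [[ 0.43190667 -0.27718472  0.016     ]
 [ 0.48354522 -0.27448062  0.016     ]]
```

Call:
play_rows:
  targets: "1 -0.085 0.036 0 0;1 -0.085 0.036 0 0;1 -0.085 0.036 0 0;1 -0.085 0.036 0.18 0;1 -0.085 0.036 0.18 0;1 -0.085 0.036 0.18 0;1 -0.085 0.036 0.18 0;1 -0.085 0.036 0.18 0"

```text
clock: 5.5
tcp_pos: [0.5356, -0.2247, 0.1102]
orientation: [0.002, -3.134, -0.006]
contact_force: [-0.6, 1.6, -1.4]
grip_width: 0.0105
gripper_force: 59.0
```

```bash
python3 - <<'E'
from h import *
o=r.get_obs();print(tool(o),o['grip_width'],go([.536,-.235,.037],np.pi/2+.05))
t=cam("top");im=r.grab_frame("top");cv2.imwrite("pics/t2.png",cv2.resize(im[120:250,180:400,::-1],None,fx=3.5,fy=3.5,interpolation=cv2.INTER_CUBIC))
E
```

```text
(array([ 0.53556381, -0.22465053,  0.11023502]), array([[-0.99996813, -0.00103159, -0.00791718],
       [-0.00105991,  0.99999305,  0.00357342],
       [ 0.00791344,  0.00358169, -0.99996227]])) 0.010488991845671498 (array([-0.001 , -0.0106,  0.0732]), -0.049)
```

View pics/t2.png

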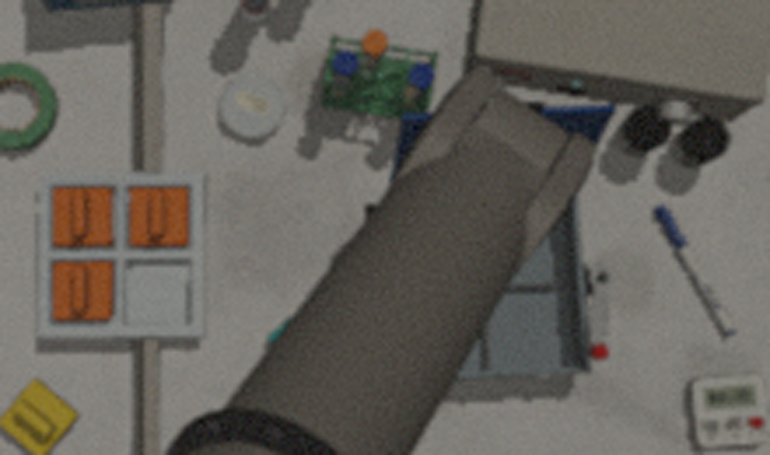

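Call:
play_rows:
  targets: "1 -0.001 -0.0106 0 -0.05;1 -0.001 -0.0106 0.04 -0.05;1 -0.001 -0.0106 0.06 -0.05;1 -0.001 -0.0106 0.073 -0.05;1 -0.001 -0.0106 0.073 -0.05;1 -0.001 -0.0106 0.073 -0.05;0.4 -0.001 -0.0106 0.073 -0.05;0.4 -0.001 -0.0106 0.073 -0.05"

```text
clock: 6.22
tcp_pos: [0.541, -0.2396, 0.0443]
orientation: [-0.076, 3.137, -0.002]
contact_force: [-0.5, -0.2, 0.4]
grip_width: 0.0258
gripper_force: 0.0
```

Call:
play_rows:
  targets: "0.4 0 0 0 0;0.4 0 0 0 0;0.4 0 0 0 0;0.4 0 0 -0.04 0;0.4 0 0 -0.08 0;0.4 0 0 -0.16 0;0.4 0 0 -0.2 0;0.4 0 0 -0.2 0"

```text
clock: 6.88
tcp_pos: [0.5394, -0.2396, 0.2452]
orientation: [-0.075, 3.139, -0.001]
contact_force: [1.0, -1.2, 0.7]
grip_width: 0.0255
gripper_force: 0.0
```

```bash
python3 - <<'E'
from h import *
o=r.get_obs();print(tool(o)[0],o['grip_width'],o['contact_force'],go([.495,.074,.237],np.pi/2))
E
```

```text
[ 0.53935102 -0.23956366  0.24516356] 0.025500737024063774 [ 0.97714442 -1.23945231  0.71311886] (array([0.0294, 0.3153, 0.008 ]), 0.0475)
```

Call:
play_rows:
  targets: "-0.1 0.07 0.02 -0.06 0;-0.1 0.07 0.02 -0.06 0;-0.1 0.07 0.02 -0.06 0;-0.1 0.07 0.02 -0.06 0;-0.1 0.07 0.02 -0.06 0"

```text
clock: 7.3
tcp_pos: [0.4688, -0.2223, 0.3028]
orientation: [-0.076, 3.138, 0.001]
contact_force: [0.8, -0.4, 0.5]
grip_width: 0.047
gripper_force: 0.0
```

```bash
python3 - <<'E'
from h import *
o=r.get_obs();print(tool(o)[0],o['grip_width'],o['contact_force'],go([.495,.074,.237],np.pi/2))
w=cam("wrist");im=r.grab_frame("wrist");cv2.imwrite("pics/w3.png",im[:,:,::-1])
for a,q,c in rects(mask(im,(5,150,60),(17,255,255)),150):
    print(a,np.round(q[0]),np.round(q[1]),q[2],ray(w,q[0],.025).round(3))
E
```

```text
[ 0.46882492 -0.22230379  0.30281138] 0.04699850397488264 [ 0.79714343 -0.40254368  0.45396592] (array([-0.0404,  0.2946,  0.0661]), 0.0485)
1402.0 [460. 228.] [40. 41.] 11.689369201660156 [[0.56  0.075 0.025]]
1352.0 [414. 226.] [39. 40.] 9.865806579589844 [[0.561 0.008 0.025]]
1264.5 [241. 204.] [39. 36.] 90.0 [[ 0.539 -0.241  0.025]]
1497.0 [470. 184.] [41. 43.] 11.309932708740234 [[0.495 0.074 0.025]]
```

View pics/w3.png

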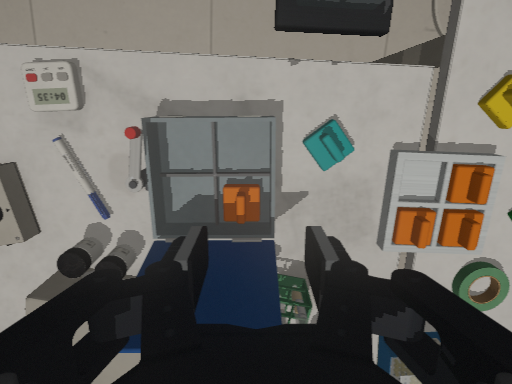

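The first casting sits flat in the far-left compartment at (241,204). The lid is behind it, leaning back. Now the second one.

Call:
play_rows:
  targets: "-0.1 -0.04 0.295 0 0.048;-0.1 -0.04 0.295 0 0.048;-0.1 -0.04 0.295 0 0.048;-0.1 -0.04 0.295 0 0.048;-0.1 -0.04 0.295 0 0.048;-0.1 -0.04 0.295 0 0.048;-0.1 -0.04 0.295 0 0.048;-0.1 -0.04 0.295 0.03 0.048"

```text
clock: 8.02
tcp_pos: [0.498, 0.0839, 0.2747]
orientation: [-0.017, 3.135, 0.008]
contact_force: [0.9, 0.9, -0.5]
grip_width: 0.0471
gripper_force: 0.0
```

Call:
play_rows:
  targets: "-0.1 0 0 0.19 0;-0.1 0 0 0.19 0;-0.1 0 0 0.19 0;-0.1 0 0 0.19 0;-0.1 0 0 0.19 0;-0.1 0 0 0.19 0;-0.1 0 0 0.19 0"

```text
clock: 8.6
tcp_pos: [0.4934, 0.0736, 0.0804]
orientation: [-0.0, -3.137, 0.003]
contact_force: [-0.1, 0.2, 0.8]
grip_width: 0.0469
gripper_force: 0.0
```

```bash
python3 - <<'E'
from h import *
w=cam("wrist");print(ray(w,(214,174),.016), "moved")
o=r.get_obs();print(tool(o)[0],o['grip_width'],o['contact_force'],go([.495,.074,.036],np.pi/2))
E
```

```text
[[0.47237411 0.04436236 0.016     ]] moved
[0.49344099 0.07359599 0.08044003] 0.04688751223610645 [-0.07715751  0.23863808  0.75612409] (array([-0.0018,  0.0005,  0.0444]), -0.0)
```

Call:
play_rows:
  targets: "-0.1 -0.002 0 0.02 0;-0.1 -0.002 0 0.044 0;-0.1 -0.002 0 0.044 0;1 -0.002 0 0.044 0;1 -0.002 0 0.044 0;1 -0.002 0 0.044 0;1 -0.002 0 0.044 0;1 -0.002 0 0.044 0"

```text
clock: 9.27
tcp_pos: [0.4978, 0.0744, 0.0402]
orientation: [-0.0, 3.138, 0.002]
contact_force: [-1.3, -0.2, 7.6]
grip_width: 0.0107
gripper_force: 59.4
```

Call:
play_rows:
  targets: "1 0 0 -0.02 0;1 0 0 -0.06 0;1 0 0 -0.10 0;1 0 0 -0.14 0;1 0 -0.04 -0.16 0;1 0 -0.08 -0.16 0;1 0 -0.08 -0.16 0;1 0 -0.08 -0.16 0"

```text
clock: 9.93
tcp_pos: [0.4964, -0.0088, 0.1998]
orientation: [0.009, 3.139, 0.001]
contact_force: [-0.2, 0.6, -1.3]
grip_width: 0.01
gripper_force: 58.9
```

Call:
play_rows:
  targets: "1 -0.043 -0.307 0 0;1 -0.043 -0.307 0 0;1 -0.043 -0.307 0 0;1 -0.043 -0.307 0 0;1 -0.043 -0.307 0 0;1 -0.043 -0.307 0 0;1 -0.043 -0.307 0 0;1 -0.043 -0.307 0 0"

```text
clock: 10.6
tcp_pos: [0.539, -0.318, 0.1986]
orientation: [0.006, 3.141, -0.005]
contact_force: [0.0, -0.0, -1.0]
grip_width: 0.0106
gripper_force: 59.0
```

```bash
python3 - <<'E'
from h import *
o=r.get_obs();print(tool(o)[0],o['grip_width'],o['gripper_force'],o['contact_force'],go([.5385,-.3128,.12],np.pi/2+.05))
E
```

```text
[ 0.53896359 -0.31797872  0.19859642] 0.010578031720423204 58.988876938819885 [ 0.00881223 -0.02141587 -1.03610267] (array([0.0005, 0.0054, 0.0786]), -0.0536)
```

Call:
play_rows:
  targets: "1 0 0.005 0.03 -0.05;1 0 0.005 0.07 -0.05;1 0 0.005 0.10 -0.05;1 0 0.005 0.13 -0.05;1 0 0.005 0.15 -0.05;1 0 0.005 0.163 -0.05;1 0 0.005 0.163 -0.05;1 0 0.005 0.163 -0.05"

```text
clock: 11.27
tcp_pos: [0.5399, -0.3071, 0.0351]
orientation: [0.08, -3.14, -0.001]
contact_force: [0.2, 0.5, -0.0]
grip_width: 0.0103
gripper_force: 61.8
```

Call:
play_rows:
  targets: "1 0 0 0 0;0.4 0 0 0 0;0.4 0 0 0 0;0.4 0 0 0 0;0.4 0 0 -0.04 0;0.4 0 0 -0.08 0;0.4 0 0 -0.16 0;0.4 0 0 -0.16 0"

```text
clock: 11.93
tcp_pos: [0.5392, -0.3082, 0.1978]
orientation: [-0.078, 3.14, -0.001]
contact_force: [1.5, -0.4, 0.2]
grip_width: 0.0257
gripper_force: 0.0
```

Call:
play_rows:
  targets: "-0.1 0.05 0.08 -0.06 0;-0.1 0.05 0.08 -0.06 0;-0.1 0.05 0.08 -0.06 0;-0.1 0.05 0.08 -0.06 0;-0.1 0.05 0.08 -0.06 0"

```text
clock: 12.35
tcp_pos: [0.4858, -0.2297, 0.2567]
orientation: [-0.082, 3.137, 0.001]
contact_force: [0.2, -1.1, -0.1]
grip_width: 0.0471
gripper_force: 0.0
```

```bash
cat > look.py <<'E'
from h import *
import sys
o=r.get_obs();print(tool(o)[0],o['grip_width'],o['contact_force'])
w=cam("wrist");im=r.grab_frame("wrist");cv2.imwrite(sys.argv[1],im[:,:,::-1])
for a,q,c in rects(mask(im,(5,150,60),(17,255,255)),150):
    print(a,np.round(q[0]),np.round(q[1]),q[2],ray(w,q[0],.028).round(3))
E
python3 look.py pics/w4.png; python3 -c "
from h import *
print(go([.56,.008,.25],np.pi/2))"
```

```text
[ 0.48579163 -0.22970702  0.25667461] 0.04707336575097818 [ 0.18096712 -1.08951486 -0.07447107]
1727.5 [489. 231.] [46. 44.] 2.2906100749969482 [[0.561 0.07  0.028]]
1739.5 [439. 228.] [44. 45.] 10.30484676361084 [[0.56  0.006 0.028]]
1624.0 [246. 202.] [43. 41.] 90.0 [[ 0.537 -0.241  0.028]]
1669.5 [192. 196.] [43. 41.] 90.0 [[ 0.534 -0.307  0.028]]
(array([-0.0863,  0.2344,  0.006 ]), 0.051)
```

Call:
play_rows:
  targets: "-0.1 -0.086 0.234 0 0.05;-0.1 -0.086 0.234 0 0.05;-0.1 -0.086 0.234 0 0.05;-0.1 -0.086 0.234 0 0.05;-0.1 -0.086 0.234 0 0.05;-0.1 -0.086 0.234 0 0.05;-0.1 -0.086 0.234 0 0.05;-0.1 -0.086 0.234 0.02 0.05"

```text
clock: 13.07
tcp_pos: [0.563, 0.01, 0.2367]
orientation: [-0.008, 3.137, 0.001]
contact_force: [0.6, -1.2, -0.4]
grip_width: 0.0472
gripper_force: 0.0
```

Call:
play_rows:
  targets: "-0.1 0 0 0.15 0;-0.1 0 0 0.15 0;-0.1 0 0 0.15 0;-0.1 0 0 0.15 0;-0.1 0 0 0.15 0;-0.1 0 0 0.15 0;-0.1 0 0 0.15 0"

```text
clock: 13.65
tcp_pos: [0.561, 0.0065, 0.0863]
orientation: [0.002, 3.14, -0.001]
contact_force: [-0.0, -0.1, -0.1]
grip_width: 0.047
gripper_force: 0.0
```

```bash
python3 -c "
from h import *
print(tool()[0],go([.559,.008,.037],np.pi/2))"
```

```text
[0.56101794 0.00651198 0.08632654] (array([0.0021, 0.0015, 0.0493]), -0.001)
```

Call:
play_rows:
  targets: "-0.1 0.001 0.001 0.025 0;-0.1 0.001 0.001 0.048 0;-0.1 0.001 0.001 0.048 0;1 0.001 0.001 0.048 0;1 0.001 0.001 0.048 0;1 0.001 0.001 0.048 0;1 0.001 0.001 0.048 0;1 0.001 0.001 0.048 0"

```text
clock: 14.32
tcp_pos: [0.5604, 0.0084, 0.0395]
orientation: [0.0, 3.138, 0.001]
contact_force: [-1.2, -0.2, 6.7]
grip_width: 0.0107
gripper_force: 59.8
```

Call:
play_rows:
  targets: "1 0 0 -0.02 0;1 0 0 -0.06 0;1 0 0 -0.10 0;1 0 0 -0.14 0;1 0 0 -0.16 0;1 0 0 -0.16 0"

```text
clock: 14.82
tcp_pos: [0.5621, 0.0082, 0.2038]
orientation: [0.001, 3.131, 0.004]
contact_force: [0.8, -0.1, -1.3]
grip_width: 0.0107
gripper_force: 58.9
```

Call:
play_rows:
  targets: "1 0.095 -0.246 0 0;1 0.095 -0.246 0 0;1 0.095 -0.246 0 0;1 0.095 -0.246 0 0;1 0.095 -0.246 0 0;1 0.095 -0.246 0 0;1 0.095 -0.246 0 0;1 0.095 -0.246 0 0"

```text
clock: 15.48
tcp_pos: [0.4609, -0.2423, 0.1978]
orientation: [0.013, 3.141, -0.002]
contact_force: [0.8, 0.7, -0.7]
grip_width: 0.0105
gripper_force: 58.9
```

```bash
python3 -c "
from h import *
o=r.get_obs();print(tool()[0],o['grip_width'],o['gripper_force'],go([.464,-.239,.037],np.pi/2+.05))"
```

```text
[ 0.46093663 -0.24232933  0.19777487] 0.010533269461319963 58.92203629016876 (array([-0.003 ,  0.0036,  0.1608]), -0.0581)
```

Call:
play_rows:
  targets: "1 -0.003 0.003 0.03 -0.05;1 -0.003 0.003 0.07 -0.05;1 -0.003 0.003 0.10 -0.05;1 -0.003 0.003 0.13 -0.05;1 -0.003 0.003 0.15 -0.05;1 -0.003 0.003 0.161 -0.05;1 -0.003 0.003 0.161 -0.05;1 -0.003 0.003 0.161 -0.05"

```text
clock: 16.15
tcp_pos: [0.4671, -0.2343, 0.0366]
orientation: [-0.08, 3.141, 0.0]
contact_force: [0.0, -0.5, -0.9]
grip_width: 0.0105
gripper_force: 58.9
```

Call:
play_rows:
  targets: "1 0 0 0 0;0.4 0 0 0 0;0.4 0 0 0 0;0.4 0 0 0 0;0.4 0 0 -0.04 0;0.4 0 0 -0.08 0;0.4 0 0 -0.16 0;0.4 0 0 -0.16 0"

```text
clock: 16.82
tcp_pos: [0.4664, -0.2348, 0.1987]
orientation: [-0.078, 3.14, -0.0]
contact_force: [1.6, 0.9, -0.7]
grip_width: 0.0258
gripper_force: 0.0
```

Call:
play_rows:
  targets: "-0.1 -0.01 0.03 -0.06 0;-0.1 -0.01 0.03 -0.06 0;-0.1 -0.01 0.03 -0.06 0;-0.1 -0.01 0.03 -0.06 0"

```text
clock: 17.15
tcp_pos: [0.4762, -0.2036, 0.2579]
orientation: [-0.082, 3.137, 0.0]
contact_force: [-0.4, -1.6, 1.0]
grip_width: 0.047
gripper_force: 0.0
```

```bash
python3 look.py pics/w5.png; python3 -c "
from h import *
print(go([.56,.075,.25],np.pi/2))"
```

```text
[ 0.47617767 -0.20357621  0.25789076] 0.04704020206239823 [-0.43618492 -1.60938099  1.02062532]
1774.5 [469. 236.] [45. 46.] 12.26477336883545 [[0.559 0.073 0.028]]
1605.5 [225. 208.] [43. 40.] 90.0 [[ 0.537 -0.24   0.028]]
1679.5 [172. 202.] [43. 42.] 90.0 [[ 0.534 -0.306  0.028]]
1720.5 [231. 152.] [43. 42.] 90.0 [[ 0.467 -0.235  0.028]]
(array([-0.0991,  0.2742,  0.0066]), 0.0508)
```

Three castings are in, and one is left at (0.559, 0.0745).

Call:
play_rows:
  targets: "-0.1 -0.099 0.274 0 0.05;-0.1 -0.099 0.274 0 0.05;-0.1 -0.099 0.274 0 0.05;-0.1 -0.099 0.274 0 0.05;-0.1 -0.099 0.274 0 0.05;-0.1 -0.099 0.274 0 0.05;-0.1 -0.099 0.274 0 0.05;-0.1 -0.099 0.274 0.01 0.05"

```text
clock: 17.87
tcp_pos: [0.5619, 0.0841, 0.2454]
orientation: [-0.017, 3.141, 0.005]
contact_force: [-0.3, 1.8, 0.2]
grip_width: 0.0472
gripper_force: 0.0
```

Call:
play_rows:
  targets: "-0.1 0 0 0 0;-0.1 0 0 0.15 0;-0.1 0 0 0.15 0;-0.1 0 0 0.15 0;-0.1 0 0 0.15 0;-0.1 0 0 0.15 0;-0.1 0 0 0.15 0;-0.1 0 0 0.15 0"

```text
clock: 18.53
tcp_pos: [0.5612, 0.0731, 0.0976]
orientation: [0.003, 3.14, -0.0]
contact_force: [0.4, 0.2, -0.3]
grip_width: 0.0472
gripper_force: 0.0
```

```bash
python3 -c "
from h import *
print(tool()[0],go([.559,.0745,.037],np.pi/2))"
```

```text
[0.56121105 0.07314223 0.09763727] (array([0.0023, 0.0014, 0.0606]), -0.0018)
```

Call:
play_rows:
  targets: "-0.1 0.001 0.001 0.035 0;-0.1 0.001 0.001 0.059 0;-0.1 0.001 0.001 0.059 0;1 0.001 0.001 0.059 0;1 0.001 0.001 0.059 0;1 0.001 0.001 0.059 0;1 0.001 0.001 0.059 0;1 0.001 0.001 0.059 0"

```text
clock: 19.2
tcp_pos: [0.5613, 0.0757, 0.0398]
orientation: [0.0, 3.137, 0.002]
contact_force: [-0.8, -0.5, 6.4]
grip_width: 0.0106
gripper_force: 59.5
```

Call:
play_rows:
  targets: "1 0 0 -0.02 0;1 0 0 -0.06 0;1 0 0 -0.10 0;1 0 0 -0.14 0;1 0.02 -0.04 -0.16 0;1 0.04 -0.10 -0.16 0;1 0.04 -0.10 -0.16 0;1 0.04 -0.10 -0.16 0"

```text
clock: 19.87
tcp_pos: [0.5174, -0.0316, 0.1996]
orientation: [0.014, 3.139, -0.002]
contact_force: [-1.0, -0.5, -2.1]
grip_width: 0.0109
gripper_force: 58.8
```

Call:
play_rows:
  targets: "1 0.052 -0.287 0 0;1 0.052 -0.287 0 0;1 0.052 -0.287 0 0;1 0.052 -0.287 0 0;1 0.052 -0.287 0 0;1 0.052 -0.287 0 0;1 0.052 -0.287 0 0;1 0.052 -0.287 0 0"

```text
clock: 20.53
tcp_pos: [0.4638, -0.3214, 0.1995]
orientation: [0.019, 3.14, -0.01]
contact_force: [-1.0, -0.9, -1.1]
grip_width: 0.0104
gripper_force: 59.0
```

```bash
python3 -c "
from h import *
o=r.get_obs();print(tool()[0],o['grip_width'],o['gripper_force'],go([.4675,-.314,.037],np.pi/2+.05))"
```

```text
[ 0.46379889 -0.32141436  0.19946825] 0.010432118050410175 58.986942172050476 (array([-0.0033,  0.0085,  0.1624]), -0.0619)
```

Call:
play_rows:
  targets: "1 -0.002 0.005 0.03 -0.05;1 -0.002 0.005 0.07 -0.05;1 -0.002 0.005 0.10 -0.05;1 -0.002 0.005 0.13 -0.05;1 -0.002 0.005 0.15 -0.05;1 -0.002 0.005 0.162 -0.05;1 -0.002 0.005 0.162 -0.05;1 -0.002 0.005 0.162 -0.05"

```text
clock: 21.2
tcp_pos: [0.4704, -0.3094, 0.0397]
orientation: [-0.074, 3.137, -0.003]
contact_force: [-8.4, -0.2, 31.6]
grip_width: 0.0103
gripper_force: 86.6
```

Call:
play_rows:
  targets: "1 0 0 0 0;0.4 0 0 0 0;0.4 0 0 0 0;0.4 0 0 0 0;0.4 0 0 -0.04 0;0.4 0 0 -0.08 0;0.4 0 0 -0.16 0;0.4 0 0 -0.16 0"

```text
clock: 21.87
tcp_pos: [0.4692, -0.306, 0.1973]
orientation: [0.079, -3.14, -0.0]
contact_force: [1.7, -0.6, 0.6]
grip_width: 0.0256
gripper_force: 0.0
```

Call:
play_rows:
  targets: "0.4 0.02 0.04 -0.15 0;0.4 0.02 0.04 -0.15 0;0.4 0.02 0.04 -0.15 0;0.4 0.02 0.04 -0.15 0;0.4 0.02 0.04 -0.15 0;0.4 0.02 0.04 -0.15 0;1 0.02 0.04 -0.15 0;1 0.02 0.04 -0.15 0"

```text
clock: 22.53
tcp_pos: [0.4467, -0.2671, 0.3437]
orientation: [0.079, -3.138, -0.001]
contact_force: [-0.1, 0.2, -0.1]
grip_width: 0.0025
gripper_force: 0.0
```

```bash
python3 look.py pics/w6.png
```

```text
[ 0.44674367 -0.26712277  0.34371165] 0.0024501036420195095 [-0.14214118  0.23450248 -0.07469778]
991.5 [270. 211.] [34. 33.] 90.0 [[ 0.537 -0.241  0.028]]
1048.0 [228. 208.] [35. 33.] 90.0 [[ 0.535 -0.307  0.028]]
1114.0 [277. 166.] [34. 34.] 90.0 [[ 0.466 -0.236  0.028]]
1162.5 [229. 165.] [36. 34.] 90.0 [[ 0.468 -0.307  0.028]]
```

View pics/w6.png

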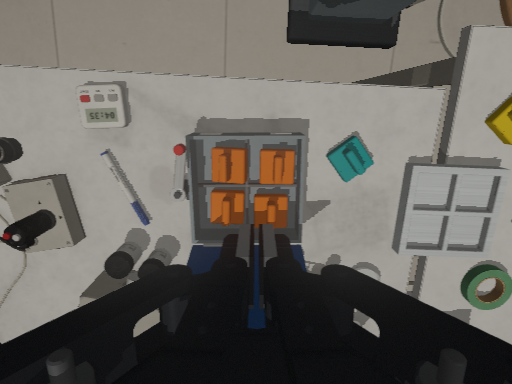

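```bash
python3 -c "
from h import *
im=cv2.imread('pics/w6.png')[120:255,170:320];cv2.imwrite('pics/w6c.png',cv2.resize(im,None,fx=4.4,fy=4.4,interpolation=cv2.INTER_CUBIC))"
```

```text
(no output)
```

View pics/w6c.png

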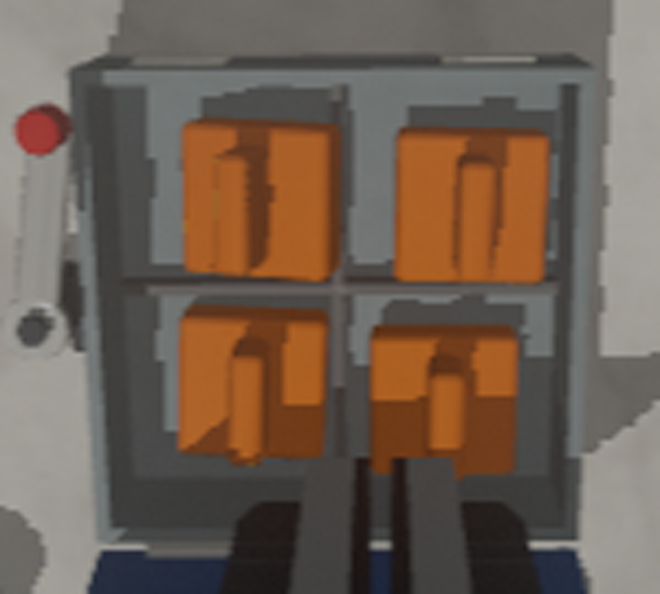

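The front-right casting's inner edge is riding on the centre divider, at crop (340,200), and it tilts outward. The other three sit flat. I'll regrip it and shift it outward.

```bash
python3 -c "
from h import *
w=cam('wrist');f=lambda l,z:ray(w,np.array(l)/4.4+(170,120),z)[:,:2].round(4).tolist()
print('divider y',f([(340,110),(338,440),(338,288)],.016))
print('divider x',f([(140,284),(555,290)],.016))
print('rib top',f([(232,155),(232,270)],.052))
print('inner walls rim',f([(84,75),(595,68),(580,540),(105,540)],.052))
print('slab4 edges',f([(183,123),(327,123),(327,275),(183,270)],.027))
print(go([.4675,-.313,.25],np.pi/2+.05),go([.4675,-.313,.04]))
"
```

```text
divider y [[0.4387, -0.2814], [0.558, -0.2772], [0.5012, -0.2795]]
divider x [[0.5031, -0.3492], [0.4981, -0.2032]]
rib top [[0.4502, -0.3142], [0.4876, -0.3134]]
inner walls rim [[0.4273, -0.361], [0.4173, -0.2017], [0.5766, -0.1926], [0.5846, -0.3547]]
slab4 edges [[0.4442, -0.3333], [0.4418, -0.2853], [0.4939, -0.2833], [0.4946, -0.3326]]
(array([-0.0187, -0.0468,  0.0936]), -0.0) (array([-0.0194, -0.047 ,  0.3036]), 0.0)
```

Call:
play_rows:
  targets: "0.1 -0.019 -0.047 0.0 0;0.1 -0.019 -0.047 0.04 0;0.1 -0.019 -0.047 0.23 0;0.1 -0.019 -0.047 0.23 0;0.1 -0.019 -0.047 0.23 0;0.1 -0.019 -0.047 0.23 0;0.1 -0.019 -0.047 0.23 0;0.1 -0.019 -0.047 0.23 0"

```text
clock: 23.25
tcp_pos: [0.4644, -0.3112, 0.1089]
orientation: [0.078, -3.129, -0.008]
contact_force: [-0.6, 0.5, -0.0]
grip_width: 0.0386
gripper_force: 0.0
```

```bash
python3 -c "
from h import *
o=r.get_obs();print(tool()[0],o['grip_width'],go([.468,-.3135,.042],np.pi/2+.04))"
```

```text
[ 0.4643888  -0.31123249  0.10889576] 0.03860250377166511 (array([-0.0042, -0.0028,  0.0668]), 0.0097)
```

Call:
play_rows:
  targets: "0.1 -0.003 -0.003 0.03 0.01;0.1 -0.003 -0.003 0.066 0.01;0.1 -0.003 -0.003 0.066 0.01;0.1 -0.003 -0.003 0.066 0.01;1 -0.003 -0.003 0.066 0.01;1 -0.003 -0.003 0.066 0.01;1 -0.003 -0.003 0.066 0.01;1 -0.003 -0.003 0.066 0.01"

```text
clock: 23.92
tcp_pos: [0.4732, -0.317, 0.0516]
orientation: [-0.063, 3.137, -0.002]
contact_force: [-0.6, 1.0, 7.6]
grip_width: 0.009
gripper_force: 57.5
```

Call:
play_rows:
  targets: "1 0 0 -0.02 0;1 0 0 -0.05 0;1 0 0 -0.05 0;1 0 0 -0.05 0;1 0 0 -0.05 0"

```text
clock: 24.33
tcp_pos: [0.472, -0.3161, 0.0997]
orientation: [-0.064, 3.14, 0.0]
contact_force: [0.2, -0.5, -1.1]
grip_width: 0.0089
gripper_force: 57.2
```

```bash
python3 -c "
from h import *
o=r.get_obs();print(tool()[0],o['grip_width'],o['gripper_force'],o['contact_force'],go([.467,-.320,.042],np.pi/2+.04))"
```

```text
[ 0.47200664 -0.31610126  0.09971828] 0.008890853980618089 57.22488527186215 [ 0.2007548  -0.5223882  -1.05064217] (array([ 0.0052, -0.0037,  0.0577]), 0.0005)
```

Call:
play_rows:
  targets: "1 0.005 -0.005 0 0;1 0.005 -0.005 0.02 0;1 0.005 -0.005 0.035 0;1 0.005 -0.005 0.045 0;1 0.005 -0.005 0.05 0;1 0.005 -0.005 0.053 0;1 0.005 -0.005 0.053 0"

```text
clock: 24.92
tcp_pos: [0.4669, -0.3187, 0.0497]
orientation: [0.064, -3.141, -0.013]
contact_force: [-11.2, 18.3, 49.4]
grip_width: 0.0091
gripper_force: 73.9
```

Call:
play_rows:
  targets: "0.4 0 0 0 0;0.4 0 0 0 0;0.4 0 0 0 0;0.4 0 0 -0.02 0;0.4 0 0 -0.06 0;0.4 0.04 0.06 -0.15 0;0.4 0.04 0.06 -0.21 0;0.4 0.04 0.06 -0.21 0"

```text
clock: 25.58
tcp_pos: [0.4323, -0.2754, 0.2167]
orientation: [0.062, -3.138, -0.001]
contact_force: [2.0, 0.1, 0.8]
grip_width: 0.0255
gripper_force: 0.0
```

Call:
play_rows:
  targets: "0.4 0.02 0 -0.09 0;0.4 0.02 0 -0.09 0;0.4 0.02 0 -0.09 0;0.4 0.02 0 -0.09 0;1 0.02 0 -0.09 0;1 0.02 0 -0.09 0"

```text
clock: 26.08
tcp_pos: [0.4134, -0.2762, 0.3047]
orientation: [0.063, -3.138, -0.001]
contact_force: [0.9, 0.2, -0.2]
grip_width: 0.0026
gripper_force: 0.0
```

```bash
python3 look.py pics/w7.png; python3 -c "
from h import *
im=cv2.imread('pics/w7.png')[110:260,150:360];cv2.imwrite('pics/w7c.png',cv2.resize(im,None,fx=3.8,fy=3.8,interpolation=cv2.INTER_CUBIC))"
```

```text
[ 0.41336807 -0.27616051  0.30465957] 0.002577691187891754 [ 0.85135046  0.21179414 -0.22827715]
294.5 [285. 232.] [46. 22.] 45.881404876708984 [[ 0.521 -0.231  0.028]]
547.0 [231. 236.] [34. 34.] 90.0 [[ 0.531 -0.308  0.028]]
1286.0 [284. 195.] [36. 38.] 1.7357045412063599 [[ 0.466 -0.236  0.028]]
1259.5 [226. 188.] [37. 36.] 90.0 [[ 0.46  -0.317  0.028]]
```

View pics/w7c.png

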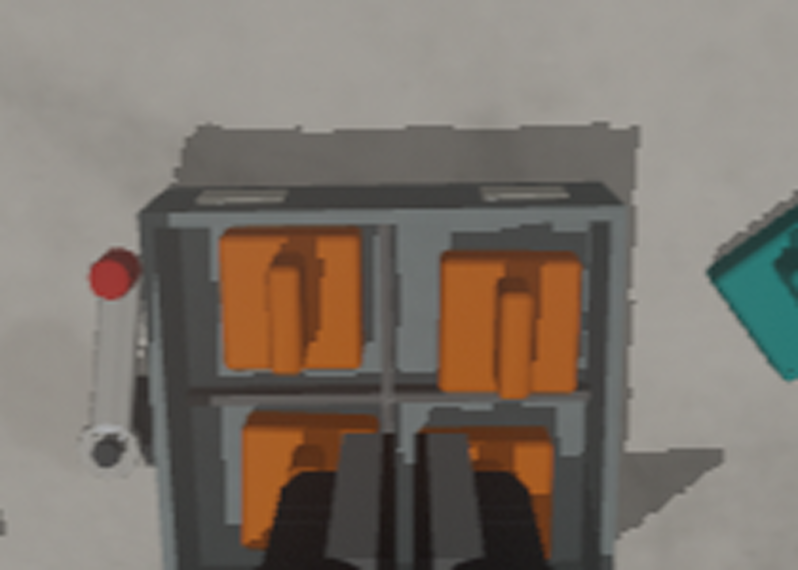

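The front-right casting now lies flat and clear of the dividers, centred at about (0.460, -0.317). All four look seated, so next is the lid: I'll work out its angle.

```bash
python3 -c "
from h import *
t=cam('top');s=cam('scene')
u=np.array([np.cos(.04),np.sin(.04)]);H=np.array([.501,-.2795])+.083*u
for a in(1.6,1.75,1.9,2.0):
    P=[*(H-.17*np.cos(a)*u),.052+.17*np.sin(a)];print(a,np.round(P,3),proj(t,P).round(1),proj(s,P).round(1))
im=r.grab_frame('scene');cv2.imwrite('pics/s2.png',cv2.resize(im[110:290,230:450,::-1],None,fx=3.3,fy=3.3,interpolation=cv2.INTER_CUBIC))
print('box front',ray(t,[(316,140),(395,152)],.1),ray(t,[(316,140),(395,152)],.0))
print(go([.69,-.277,.30]))
"
```

```text
1.6 [ 0.589 -0.276  0.222] [[327.4 161.9]] [[311.8 164.1]]
1.75 [ 0.614 -0.275  0.219] [[326.7 152.7]] [[315.7 160.9]]
1.9 [ 0.639 -0.274  0.213] [[325.8 144.1]] [[319.4 158.8]]
2.0 [ 0.655 -0.273  0.207] [[325.1 138.9]] [[321.6 158. ]]
box front [[ 0.67653836 -0.26377591  0.1       ]
 [ 0.64174147 -0.49595434  0.1       ]] [[ 0.70001481 -0.27800132  0.        ]
 [ 0.6624111  -0.52890792  0.        ]]
(array([-0.2765, -0.0119,  0.0035]), 0.0)
```

View pics/s2.png

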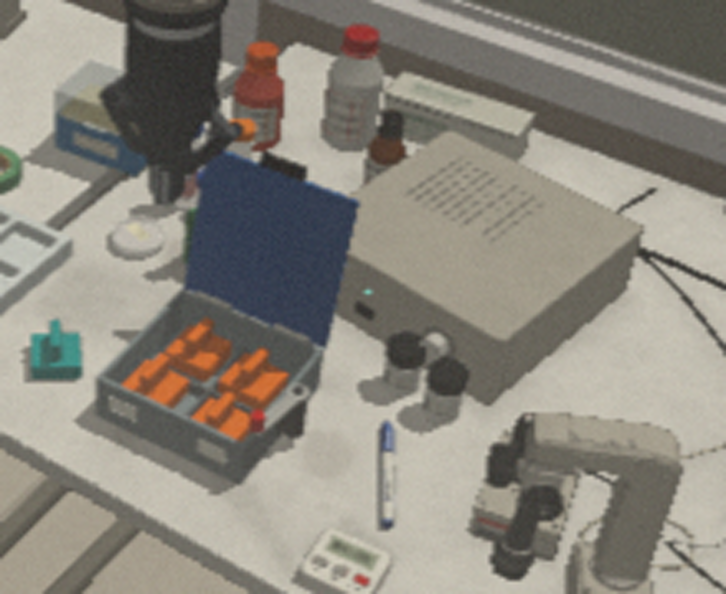

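Scene view: the lid leans back with its lip near x=0.62, and the box behind is low enough. The approach goes over the lid and down behind it.

Call:
play_rows:
  targets: "1 -0.256 -0.012 0 0;1 -0.256 -0.012 0 0;1 -0.256 -0.012 0 0;1 -0.256 -0.012 0 0;1 -0.256 -0.012 0 0;1 -0.256 -0.012 0 0;1 -0.256 -0.012 0 0;1 -0.256 -0.012 0 0"

```text
clock: 26.85
tcp_pos: [0.6725, -0.2766, 0.3019]
orientation: [0.068, -3.136, -0.001]
contact_force: [-1.7, 0.4, 0.5]
grip_width: 0.0002
gripper_force: 0.0
```

Call:
play_rows:
  targets: "1 0 0 0 0;1 0 0 0.06 0;1 0 0 0.12 0;1 0 0 0.12 0;1 0 0 0.12 0;1 0 0 0.12 0"

```text
clock: 27.35
tcp_pos: [0.6679, -0.2784, 0.1854]
orientation: [0.061, -3.137, -0.002]
contact_force: [0.5, -0.8, 1.6]
grip_width: -0.0003
gripper_force: 0.0
```

```bash
python3 -c "
from h import *
o=r.get_obs();print(tool(),o['contact_force'],go([.67,-.276,.18],np.pi/2+.04))"
```

```text
(array([ 0.66787012, -0.27838511,  0.18536588]), array([[-0.99924034, -0.03875098, -0.00413498],
       [-0.03875674,  0.9992478 ,  0.00132329],
       [ 0.00408059,  0.00148254, -0.99999058]])) [ 0.45733302 -0.81394816  1.61941266] (array([-0.0022,  0.0023,  0.0054]), -0.0012)
```

Call:
play_rows:
  targets: "1 0.03 0 0.004 0;1 0.05 0 0.004 0;1 0.067 0 0.004 0;1 0.09 0 0.007 0;1 0.114 0 0.010 0;1 0.126 0 0.015 0;1 0.138 0 0.021 0;1 0.138 0 0.021 0"

```text
clock: 28.02
tcp_pos: [0.5308, -0.286, 0.1685]
orientation: [-0.057, 3.138, -0.001]
contact_force: [-0.4, -0.7, -0.5]
grip_width: 0.0002
gripper_force: 0.0
```

Call:
play_rows:
  targets: "1 0.011 0 0.007 0;1 0.021 0 0.015 0;1 0.031 0 0.024 0;1 0.039 0 0.035 0;1 0.046 0 0.046 0;1 0.052 0 0.057 0;1 0.052 0 0.057 0"

```text
clock: 28.6
tcp_pos: [0.48, -0.2867, 0.1091]
orientation: [-0.061, 3.14, 0.0]
contact_force: [0.4, 0.6, -0.2]
grip_width: 0.0001
gripper_force: 0.0
```

```bash
python3 -c "
from h import *
o=r.get_obs();print(tool()[0],o['contact_force'],go([.465,-.285,.058],np.pi/2+.04))"
```

```text
[ 0.48004362 -0.28673053  0.10911995] [ 0.43973967  0.55298336 -0.24428453] (array([0.015 , 0.0023, 0.0511]), -0.0012)
```

```bash
cat > lid.py <<'E'
from h import *
s=cam('scene');im=r.grab_frame('scene')
sub=im.copy();m=mask(sub,(108,90,30),(125,255,140))
m[:, :255]=0;m[:,350:]=0;m[:150]=0;m[260:]=0
q=rects(m,60);print([(a,np.round(x[0]),cv2.boundingRect(c)) for a,x,c in q])
u=np.array([np.cos(.04),np.sin(.04)]);n=np.array([-u[1],u[0]]);H=np.array([.501,-.2795])+.083*u
for a in(1.78,1,.4,.0):
    P=[[*(H-d*np.cos(a)*u+k*n),.055+d*np.sin(a)] for d in(0,.166) for k in(-.08,.08)];print(a,proj(s,P).round().tolist())
E
python3 lid.py
```

```text
[(187.5, array([311., 217.]), (298, 204, 30, 22))]
1.78 [[328.0, 214.0], [287.0, 196.0], [339.0, 169.0], [295.0, 152.0]]
1 [[328.0, 214.0], [287.0, 196.0], [319.0, 196.0], [273.0, 177.0]]
0.4 [[328.0, 214.0], [287.0, 196.0], [306.0, 227.0], [262.0, 206.0]]
0.0 [[328.0, 214.0], [287.0, 196.0], [303.0, 245.0], [259.0, 224.0]]
```

The lid is following, at about 0.4 rad. I'll press it the rest of the way shut.

Call:
play_rows:
  targets: "1 0.006 0 0.012 0;1 0.010 0 0.024 0;1 0.013 0 0.036 0;1 0.015 0 0.046 0;1 0.015 0 0.052 0;1 0.015 0 0.054 0;1 0.015 0 0.054 0;1 0.015 0 0.054 0"

```text
clock: 29.32
tcp_pos: [0.4665, -0.2873, 0.0577]
orientation: [-0.062, 3.138, 0.002]
contact_force: [-8.1, 5.3, 30.5]
grip_width: -0.0002
gripper_force: 15.2
```

```bash
python3 -c "
from h import *
o=r.get_obs();print(tool()[0],o['contact_force'])"; python3 lid.py | head -1
```

```text
[ 0.46647448 -0.28727126  0.05770601] [-8.07899474  5.29355139 30.54618181]
[(87.5, array([272., 216.]), (263, 207, 17, 15)), (320.0, array([309., 226.]), (293, 205, 35, 39))]
```

Call:
play_rows:
  targets: "1 0 0 -0.03 0;1 0.02 0 -0.08 0;1 0.06 -0.04 -0.2 0;1 0.06 -0.04 -0.2 0;0.1 0.06 -0.04 -0.2 0;0.1 0.06 -0.04 -0.2 0;0.1 0.06 -0.04 -0.2 0;0.1 0.06 -0.04 -0.2 0"

```text
clock: 30.03
tcp_pos: [0.4078, -0.3298, 0.2562]
orientation: [-0.062, 3.137, -0.002]
contact_force: [0.7, 0.0, -0.9]
grip_width: 0.0384
gripper_force: 0.0
```

```bash
python3 - <<'E'
from h import *
print(tool()[0])
w=cam("wrist");im=r.grab_frame("wrist");cv2.imwrite("pics/w8.png",im[:,:,::-1])
m=mask(im,(0,150,60),(4,255,255))|mask(im,(172,150,60),(180,255,255))
for a,q,c in rects(m,20): print(a,np.round(q[0]),np.round(q[1]),ray(w,q[0],.078).round(4))
E
```

```text
[ 0.40775876 -0.32983716  0.25619853]
50.0 [ 11. 306.] [8. 8.] [[ 0.5834 -0.6141  0.078 ]]
87.0 [218. 200.] [10. 11.] [[ 0.4426 -0.3697  0.078 ]]
45.0 [102. 134.] [7. 9.] [[ 0.3766 -0.4887  0.078 ]]
```

View pics/w8.png

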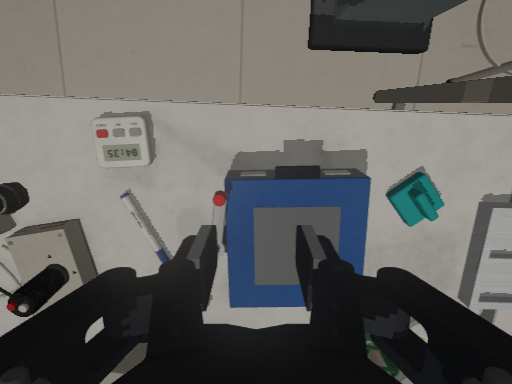

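The lid is shut, and the peg is at pixel (218,200), which is about (0.443, -0.370). I'll grip it and swing it.

```bash
python3 -c "
from h import *
print(go([.4426,-.3697,.12],np.pi/2),tool()[1].round(3))"
```

```text
(array([-0.0332, -0.0424,  0.1348]), 0.0405) [[-0.999 -0.041  0.001]
 [-0.041  0.999  0.   ]
 [-0.001  0.    -1.   ]]
```

Call:
play_rows:
  targets: "0.1 -0.033 -0.042 0 0.04;0.1 -0.033 -0.042 0.04 0.04;0.1 -0.033 -0.042 0.08 0.04;0.1 -0.033 -0.042 0.134 0.04;0.1 -0.033 -0.042 0.134 0.04;0.1 -0.033 -0.042 0.134 0.04;0.1 -0.033 -0.042 0.134 0.04"
  squeeze: 25

```text
clock: 30.67
tcp_pos: [0.4416, -0.3695, 0.1204]
orientation: [0.001, -3.14, -0.001]
contact_force: [-0.2, -0.3, 0.2]
grip_width: 0.0385
gripper_force: 0.0
```

```bash
python3 -c "
from h import *
w=cam('wrist');im=r.grab_frame('wrist')
m=mask(im,(0,150,60),(4,255,255))|mask(im,(172,150,60),(180,255,255))
for a,q,c in rects(m,40): print(a,np.round(q[0]),np.round(q[1]),ray(w,q[0],.080).round(4))
print(tool()[0],go([.4426,-.3697,.071],np.pi/2))"
```

```text
291.5 [258. 216.] [20. 19.] [[ 0.4419 -0.3688  0.08  ]]
88.0 [ 62. 115.] [10. 16.] [[ 0.3811 -0.4806  0.08  ]]
[ 0.44246352 -0.37030264  0.12175826] (array([-0.0001,  0.0007,  0.0508]), 0.0003)
```

Call:
play_rows:
  targets: "0.1 0 0.001 0.03 0;0.1 0 0.001 0.05 0;0.1 0 0.001 0.05 0;1 0 0.001 0.05 0;1 0 0.001 0.05 0;1 0 0.001 0.05 0;1 0 0.001 0.05 0"

```text
clock: 31.3
tcp_pos: [0.4429, -0.3698, 0.0726]
orientation: [-0.0, 3.138, -0.003]
contact_force: [-1.3, 1.6, 7.4]
grip_width: 0.0126
gripper_force: 24.7
```

Call:
play_rows:
  targets: "1 -0.001 0.009 0 0;1 -0.004 0.0186 0 0;1 -0.008 0.027 0 0;1 -0.0136 0.0354 0 0;1 -0.020 0.042 0 0;1 -0.0278 0.0486 0 0;1 -0.036 0.053 0 0;1 -0.036 0.053 0 0"

```text
clock: 31.97
tcp_pos: [0.4808, -0.3155, 0.0721]
orientation: [-0.003, 3.137, -0.003]
contact_force: [1.3, 0.0, 5.7]
grip_width: 0.0122
gripper_force: 25.6
```

```bash
python3 -c "
from h import *
o=r.get_obs();print(tool()[0],o['grip_width'],o['gripper_force'],o['contact_force'])"
```

```text
[ 0.48078544 -0.31552431  0.0721169 ] 0.012162009211557091 25.64314216375351 [1.25421366 0.04884095 5.71668646]
```

Call:
play_rows:
  targets: "1 -0.007 0.003 0 0;1 -0.014 0.005 0 0;1 -0.020 0.0063 0 0;1 -0.024 0.0065 0 0;1 -0.028 0.0065 0 0;1 -0.028 0.0065 0 0"

```text
clock: 32.47
tcp_pos: [0.5068, -0.3091, 0.0719]
orientation: [-0.0, 3.14, -0.001]
contact_force: [-1.5, -0.3, 8.2]
grip_width: 0.0127
gripper_force: 26.0
```

```bash
python3 -c "
from h import *
o=r.get_obs();print(tool()[0],o['grip_width'],o['gripper_force'],o['contact_force'])"
```

```text
[ 0.50680453 -0.30911379  0.07194581] 0.012694573629267927 25.971215665340424 [-1.45248064 -0.28645488  8.22544335]
```

Call:
play_rows:
  targets: "1 -0.004 0 0 0;1 -0.008 0 0 0;1 -0.008 0 0 0;1 -0.008 0 0 0"

```text
clock: 32.8
tcp_pos: [0.51, -0.309, 0.0712]
orientation: [-0.002, -3.136, -0.003]
contact_force: [-11.0, 2.2, 12.8]
grip_width: 0.0117
gripper_force: 27.1
```

```bash
python3 -c "
from h import *
o=r.get_obs();print(tool()[0],o['grip_width'],o['gripper_force'],o['contact_force'])"
```

```text
[ 0.51000618 -0.30899375  0.07121335] 0.01174911413571238 27.131972014904022 [-11.01286139   2.16833285  12.83588077]
```

Call:
play_rows:
  targets: "0.1 0.003 0 0 0;0.1 0.003 0 0 0;0.1 0.003 0 0 0;0.1 0.003 0 -0.04 0;0.1 0.003 0 -0.1 0;0.1 0.06 0 -0.2 0;0.1 0.06 0 -0.2 0;0.1 0.06 0 -0.2 0"

```text
clock: 33.47
tcp_pos: [0.456, -0.3088, 0.2664]
orientation: [-0.001, 3.141, -0.0]
contact_force: [1.2, 1.2, 0.7]
grip_width: 0.0384
gripper_force: 0.0
```

```bash
python3 - <<'E'
from h import *
print(tool()[0])
w=cam("wrist");im=r.grab_frame("wrist");cv2.imwrite("pics/w9.png",im[:,:,::-1])
m=mask(im,(0,150,60),(4,255,255))|mask(im,(172,150,60),(180,255,255))
for a,q,c in rects(m,20): print(a,np.round(q[0]),ray(w,q[0],.078).round(4))
t=cam('top');im=r.grab_frame('top')
for a,q,c in rects(mask(im,(105,170,90),(125,255,255)),400):
    P=ray(t,cv2.boxPoints(q),.012);print("blue",a,P.mean(0).round(4),P[:,:2].round(3).tolist())
E
```

```text
[ 0.45602671 -0.30882073  0.26636916]
108.0 [256. 208.] [[ 0.5016 -0.3097  0.078 ]]
52.0 [82. 98.] [[ 0.3839 -0.486   0.078 ]]
blue 2434.0 [0.3802 0.3047 0.012 ] [[0.324, 0.398], [0.476, 0.363], [0.436, 0.211], [0.285, 0.247]]
```

Call:
play_rows:
  targets: "0.1 -0.02 0.3 -0.03 0;0.1 -0.02 0.3 -0.03 0;0.1 -0.02 0.3 -0.03 0;0.1 -0.02 0.3 -0.03 0;0.1 -0.02 0.3 -0.03 0;0.1 -0.02 0.3 -0.03 0;0.1 -0.02 0.3 -0.03 0;0.1 -0.02 0.3 -0.03 0"

```text
clock: 34.23
tcp_pos: [0.4768, -0.0012, 0.295]
orientation: [-0.016, 3.141, 0.004]
contact_force: [0.4, -0.5, 1.1]
grip_width: 0.0385
gripper_force: 0.0
```

Call:
play_rows:
  targets: "0.1 0.09 0.28 0 0;0.1 0.09 0.28 0 0;0.1 0.09 0.28 0 0;0.1 0.09 0.28 0 0;0.1 0.09 0.28 0 0;0.1 0.09 0.28 0 0;0.1 0.09 0.28 0 0;0.1 0.09 0.28 0 0.1"

```text
clock: 34.9
tcp_pos: [0.3825, 0.2793, 0.2944]
orientation: [-0.138, -3.137, -0.004]
contact_force: [0.5, 0.5, 0.6]
grip_width: 0.0385
gripper_force: 0.0
```

Call:
play_rows:
  targets: "0.1 0 0 0 0.13;0.1 0 0 0 0.13;0.1 0 0 0 0.13"

```text
clock: 35.15
tcp_pos: [0.3862, 0.2709, 0.2944]
orientation: [-0.355, -3.121, 0.0]
contact_force: [0.3, 0.7, -1.0]
grip_width: 0.0384
gripper_force: 0.0
```

```bash
cat > cov.py <<'E'
from h import *
print(tool()[0])
w=cam("wrist");im=r.grab_frame("wrist");cv2.imwrite("pics/w10.png",im[:,:,::-1])
m=mask(im,(105,150,60),(125,255,255))
for a,q,c in rects(m,2000):
    P=ray(w,cv2.boxPoints(q),.012)[:,:2]
    print("cover",a,np.round(q[0]),P.mean(0).round(4),np.linalg.norm(P[1]-P[0]).round(3),np.linalg.norm(P[2]-P[1]).round(3),np.arctan2(*(P[1]-P[0])[::-1]).round(3))
    f=np.zeros_like(m);cv2.drawContours(f,[cv2.convexHull(c)],-1,255,-1)
    h=f&~m;h=cv2.morphologyEx(h,cv2.MORPH_OPEN,np.ones((3,3)))
    dark=mask(im,(0,0,0),(180,255,60))&f
    for a2,q2,c2 in rects(dark,60):
        B=ray(w,c2[:,0],.038)[:,:2];e=cv2.minAreaRect(B.astype(np.float32));print("  bar",a2,np.round(q2[0]),np.array(e[0]).round(4),np.round(e[1],3),np.radians(e[2]).round(3))
E
python3 cov.py
```

```text
[0.38619044 0.27089814 0.29439916]
cover 4526.0 [478. 152.] [0.4573 0.5663] 0.074 0.213 1.576
  bar 5647.5 [478. 152.] [0.4466 0.5482] [0.197 0.073] 0.149
cover 14728.0 [258. 106.] [0.3281 0.2855] 0.159 0.158 2.841
  bar 371.0 [259. 109.] [0.3286 0.2865] [0.011 0.059] 1.312
```

```bash
python3 cov.py; python3 - <<'E'
from h import *
t=cam('top');im=r.grab_frame('top');print(r.get_obs()['joints'].round(3))
for a,q,c in rects(mask(im,(105,170,90),(125,255,255)),400):
    P=ray(t,cv2.boxPoints(q),.012);print("blue",a,P.mean(0).round(4),P[:,:2].round(3).tolist())
E
```

```text
[0.386341   0.27062009 0.29447526]
cover 4504.0 [478. 152.] [0.4574 0.5653] 0.072 0.212 1.574
  bar 5201.0 [478. 152.] [0.4466 0.5476] [0.197 0.072] 0.15
cover 14726.0 [258. 106.] [0.3283 0.286 ] 0.159 0.157 2.842
  bar 364.5 [259. 109.] [0.3282 0.2866] [0.011 0.058] 1.317
[-0.98   0.068  0.252  1.957 -0.019  1.119  0.622]
blue 2266.0 [0.3289 0.2862 0.012 ] [[0.273, 0.379], [0.425, 0.343], [0.384, 0.192], [0.233, 0.23]]
```

View pics/w10.png

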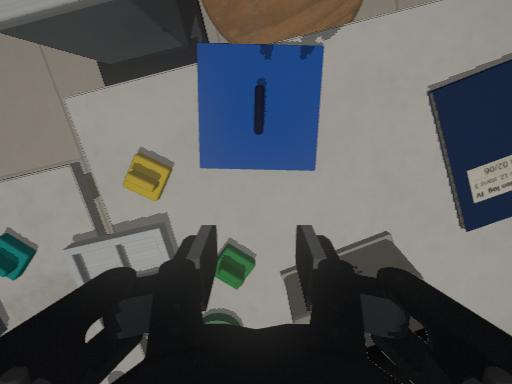

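The cover has been knocked to (0.3285, 0.2865), near the bench edge but within reach. Its bar is at pixel (259,108). I'll descend over the bar.

```bash
python3 -c "
from h import *
print(go([.3285,.2866,.07],np.pi/2-.25))"
```

```text
(array([0.0601, 0.0026, 0.2246]), 0.0218)
```

Call:
play_rows:
  targets: "0.1 0.06 0.003 0.0 0.022;0.1 0.06 0.003 0.0 0.022;0.1 0.06 0.003 0.1 0.022;0.1 0.06 0.003 0.224 0.022;0.1 0.06 0.003 0.224 0.022;0.1 0.06 0.003 0.224 0.022;0.1 0.06 0.003 0.224 0.022;0.1 0.06 0.003 0.224 0.022"
  squeeze: 100

```text
clock: 35.97
tcp_pos: [0.3267, 0.2849, 0.0666]
orientation: [-0.392, -3.114, 0.008]
contact_force: [-0.8, 0.2, -0.1]
grip_width: 0.0382
gripper_force: 0.0
```

```bash
python3 cov.py | grep -A1 'cover 1\|cover 2\|cover 3';python3 -c "
from h import *
print(tool()[0],go([.3285,.2866,.018],np.pi/2-.25),r.get_obs()['joints'].round(2))"
```

```text
[0.32631373 0.28446685 0.06580776] (array([-0.0017,  0.003 ,  0.0478]), -0.0005) [-1.    0.35  0.17  2.25 -0.11  0.55  0.57]
```

Call:
play_rows:
  targets: "0.1 -0.001 0.003 0.02 0;0.1 -0.001 0.003 0.046 0;0.1 -0.001 0.003 0.046 0;1 -0.001 0.003 0.046 0;1 -0.001 0.003 0.046 0;1 -0.001 0.003 0.046 0;1 -0.001 0.003 0.046 0;1 -0.001 0.003 0.046 0"

```text
clock: 36.68
tcp_pos: [0.331, 0.2906, 0.0264]
orientation: [0.395, 3.115, 0.003]
contact_force: [-1.4, -3.0, 8.7]
grip_width: 0.009
gripper_force: 99.1
```

Call:
play_rows:
  targets: "1 0 0 -0.02 0;1 0 0 -0.05 0;1 -0.02 0 -0.08 0;1 -0.05 0 -0.12 0;1 -0.05 0 -0.12 0;1 -0.05 0 -0.12 0"

```text
clock: 37.18
tcp_pos: [0.382, 0.2785, 0.1483]
orientation: [0.398, 3.111, 0.01]
contact_force: [-1.4, 0.4, -2.1]
grip_width: 0.0089
gripper_force: 98.6
```

```bash
python3 -c "
from h import *
o=r.get_obs();print(tool()[0],o['grip_width'],o['gripper_force'],o['contact_force'],go([.5265,.041,.14],np.pi/2))"
```

```text
[0.38204123 0.27848542 0.1483249 ] 0.008850093071207094 98.55059623718262 [-1.42271652  0.39125418 -2.13069503] (array([-0.1996, -0.1935,  0.0078]), -0.2547)
```

Call:
play_rows:
  targets: "1 -0.04 -0.04 0 -0.06;1 -0.08 -0.08 0 -0.12;1 -0.12 -0.12 0 -0.18;1 -0.16 -0.155 0 -0.255;1 -0.199 -0.193 0 -0.255;1 -0.199 -0.193 0 -0.255;1 -0.199 -0.193 0 -0.255;1 -0.199 -0.193 0 -0.255"

```text
clock: 37.85
tcp_pos: [0.5246, 0.035, 0.144]
orientation: [0.008, 3.141, -0.005]
contact_force: [-0.0, 0.3, -2.3]
grip_width: 0.0085
gripper_force: 98.6
```

```bash
python3 - <<'E'
from h import *
o=r.get_obs();print(tool(),o['grip_width'],o['gripper_force'],go([.5265,.041,.06],np.pi/2))
# mould outline from first overview
im=cv2.imread("pics/w1.png")[:,:,::-1].copy()
K=np.array([[313.33,0,256.0365],[0,313.33,188.5224],[0,0,1]]);M=np.array([[2.07876e-4,.966215,.257737],[1,-4.64e-5,-6.326e-4],[-5.993e-4,.257737,-.966215]]);C=(K,M,np.array([.43175,.04016,.47366]))
g=cv2.cvtColor(im,cv2.COLOR_RGB2GRAY).astype(float)
for nm,l in(("rowprof x=228-ish wall",g[112:134,225:245].mean(1)),("bottom",g[208:230,225:245].mean(1)),("left",g[140:165,200:222].mean(0)),("right",g[140:165,296:318].mean(0))):print(nm,l.round().astype(int).tolist())
E
python3 - <<'E'
import sys;sys.path.insert(0,'.')
from h import *
t=cam('top');im=r.grab_frame('top')
for a,q,c in rects(mask(im,(105,170,90),(125,255,255)),100):
    P=ray(t,cv2.boxPoints(q),.13);print("blue",a,P.mean(0).round(4))
E
```

```text
(array([0.52461371, 0.03498375, 0.14399587]), array([[-9.99987849e-01,  4.89620042e-03,  5.74352500e-04],
       [ 4.89445268e-03,  9.99983504e-01, -3.00591769e-03],
       [-5.89060601e-04, -3.00307003e-03, -9.99995317e-01]])) 0.008505380877684869 98.56181859970093 (array([-0.0018,  0.0063,  0.084 ]), -0.0049)
rowprof x=228-ish wall [136, 128, 112, 111, 111, 111, 111, 111, 111, 80, 125, 151, 150, 150, 150, 151, 145, 127, 104, 93, 68, 82]
bottom [103, 103, 103, 104, 98, 101, 141, 154, 150, 152, 153, 150, 134, 134, 134, 134, 134, 136, 136, 137, 137, 137]
left [146, 146, 146, 147, 147, 149, 152, 154, 154, 154, 154, 154, 148, 125, 93, 90, 98, 104, 108, 108, 108, 108]
right [103, 97, 90, 88, 120, 146, 150, 150, 150, 150, 150, 140, 129, 141, 152, 152, 152, 152, 152, 152, 152, 152]
blue 771.0 [ 0.5222 -0.0076  0.13  ]
```

Call:
play_rows:
  targets: "1 -0.003 0.004 0.03 -0.005;1 -0.003 0.004 0.06 -0.005;1 -0.003 0.004 0.06 -0.005;1 -0.003 0.004 0.06 -0.005;1 -0.003 0.004 0.06 -0.005;1 -0.003 0.004 0.06 -0.005"

```text
clock: 38.4
tcp_pos: [0.527, 0.0458, 0.0861]
orientation: [-0.014, 3.14, 0.001]
contact_force: [0.4, -0.3, -1.7]
grip_width: 0.0089
gripper_force: 98.6
```

```bash
python3 - <<'E'
from h import *
o=r.get_obs();print(tool()[0],o['grip_width'],o['contact_force'],go([.528,.041,.05],np.pi/2))
w=cam("wrist");im=r.grab_frame("wrist");cv2.imwrite("pics/w11.png",im[:,:,::-1])
zb=tool()[0][2]-.030+.016
cs=[c for a,q,c in rects(mask(im,(105,150,60),(125,255,255)),500)]
c=np.vstack(cs)[:,0];top=c[:,1].min();print("top edge row",top,"cols at near edge",[ (v,c[c[:,1]==v][:,0].min(),c[c[:,1]==v][:,0].max()) for v in (top+3,top+10,top+25,top+60,top+90)])
for v in (top+10,top+25,top+60,top+90):
    a=c[c[:,1]==v][:,0];L,Rr=a.min(),a.max();print(v,ray(w,[(L,v),(Rr,v)],zb)[:,:2].round(4).tolist())
print("near edge x",ray(w,(256,top),zb))
E
```

```text
[0.52696032 0.04580695 0.08613404] 0.008896276486640447 [ 0.35180703 -0.33711079 -1.70321245] (array([-0.0009, -0.0048,  0.0361]), 0.0088)
top edge row 72 cols at near edge [(np.int32(75), np.int32(127), np.int32(422)), (np.int32(82), np.int32(112), np.int32(421)), (np.int32(97), np.int32(99), np.int32(419)), (np.int32(132), np.int32(97), np.int32(415)), (np.int32(162), np.int32(101), np.int32(411))]
82 [[0.4511, -0.0236], [0.45, 0.1227]]
97 [[0.458, -0.0306], [0.4568, 0.1227]]
132 [[0.4746, -0.0337], [0.4733, 0.1231]]
162 [[0.4895, -0.0335], [0.4883, 0.1232]]
near edge x [[0.44611018 0.04453677 0.07221285]]
```

```bash
cat > edge.py <<'E'
from h import *
o=r.get_obs();T=tool(o);w=cam("wrist");im=r.grab_frame("wrist")
m=mask(im,(105,120,50),(125,255,255));zb=T[0][2]-.030+.016
print("tcp",T[0].round(4),"yaw",np.arctan2(T[1][1,1],T[1][0,1]).round(4)-1.5708,o['contact_force'].round(1),o['grip_width'].round(4))
f=lambda uv:ray(w,uv,zb)[:,:2]
N=np.array([(u,np.argmax(m[:,u]>0)) for u in range(160,400,20)]);print(N.tolist())
P=f(N);k=np.polyfit(P[:,1],P[:,0],1);print("near edge x at y=.041",np.polyval(k,.041).round(4),"yaw",-k[0].round(4))
for s in(0,1):
    E=f([(np.flatnonzero(m[v])[[0,-1][s]],v) for v in range(110,165,5)]);k=np.polyfit(E[:,0],E[:,1],1);print("side",s,np.polyval(k,.5).round(4),"yaw",k[0].round(4))
E
python3 edge.py
```

```text
Traceback (most recent call last):
  File "edge.py", line 4, in <module>
    print("tcp",T[0].round(4),"yaw",np.arctan2(T[1][1,1],T[1][0,1]).round(4)-1.5708,o['contact_force'].round(1),o['grip_width'].round(4))
                                                                                                                ^^^^^^^^^^^^^^^^^^^^^
AttributeError: 'float' object has no attribute 'round'
```

```bash
sed -i "s/,o\['grip_width'\].round(4)/,o['grip_width']/" edge.py; python3 edge.py
```

```text
tcp [0.5271 0.0456 0.0862] yaw 0.008399999999999963 [ 0.   0.7 -0.9] 0.00860207861872346
[[160, 72], [180, 72], [200, 72], [220, 71], [240, 72], [260, 72], [280, 72], [300, 72], [320, 71], [340, 71], [360, 71], [380, 71]]
near edge x at y=.041 0.4462 yaw 0.0118
side 0 -0.0339 yaw 0.0072
side 1 0.123 yaw 0.0034
```

Call:
play_rows:
  targets: "1 -0.001 -0.0036 0 0.008;1 -0.001 -0.0036 0.01 0.008;1 -0.001 -0.0036 0.02 0.008;1 -0.001 -0.0036 0.02 0.008;1 -0.001 -0.0036 0.02 0.008;1 -0.001 -0.0036 0.02 0.008"

```text
clock: 39.05
tcp_pos: [0.5271, 0.0415, 0.0643]
orientation: [0.0, -3.141, 0.0]
contact_force: [-0.5, 0.3, -2.1]
grip_width: 0.0088
gripper_force: 98.5
```

```bash
python3 edge.py
```

```text
tcp [0.5271 0.0415 0.0643] yaw 9.999999999998899e-05 [-0.5  0.3 -2.1] 0.008758135303357548
[[160, 72], [180, 72], [200, 72], [220, 71], [240, 72], [260, 72], [280, 72], [300, 72], [320, 71], [340, 71], [360, 71], [380, 71]]
near edge x at y=.041 0.446 yaw 0.0034
side 0 -0.0379 yaw 0.0006
side 1 0.1192 yaw -0.0065
```

Call:
play_rows:
  targets: "1 -0.001 0 0.005 0;1 -0.001 0 0.009 0;1 -0.001 0 0.012 0;1 -0.001 0 0.015 0;1 -0.001 0 0.018 0;1 -0.001 0 0.018 0;1 -0.001 0 0.018 0"

```text
clock: 39.68
tcp_pos: [0.5282, 0.0415, 0.0464]
orientation: [0.0, -3.141, 0.0]
contact_force: [0.2, 0.4, -2.0]
grip_width: 0.0092
gripper_force: 98.5
```

```bash
python3 edge.py
```

```text
tcp [0.5282 0.0415 0.0464] yaw 9.999999999998899e-05 [ 0.2  0.4 -2. ] 0.00920855046909865
[[160, 72], [180, 72], [200, 72], [220, 71], [240, 72], [260, 72], [280, 72], [300, 72], [320, 72], [340, 71], [360, 71], [380, 71]]
near edge x at y=.041 0.4471 yaw 0.0026
side 0 -0.038 yaw -0.0068
side 1 0.1192 yaw -0.0063
```

The skirt has gone down round the block with no contact force. I'll release and lift off.

Call:
play_rows:
  targets: "1 0 0 0.003 0;1 0 0 0.003 0;0.1 0 0 0.003 0;0.1 0 0 0.003 0;0.1 0 0 0.003 0;0.1 0 0 -0.003 0;0.1 0 0 -0.04 0;0.1 0 0 -0.08 0"

```text
clock: 40.4
tcp_pos: [0.5264, 0.0412, 0.126]
orientation: [0.0, -3.136, 0.003]
contact_force: [1.0, -0.0, 0.1]
grip_width: 0.0385
gripper_force: 0.0
```

Call:
play_rows:
  targets: "0.1 0.06 0 -0.18 0;0.1 0.06 0 -0.18 0;0.1 0.06 0 -0.18 0;0.1 0.06 0 -0.18 0;0.1 0.06 0 -0.18 0;0.1 0.06 0 -0.18 0;0.1 0.06 0 -0.18 0;0.1 0.06 0 -0.18 0"

```text
clock: 41.07
tcp_pos: [0.4679, 0.0415, 0.3062]
orientation: [0.0, -3.141, -0.0]
contact_force: [0.1, -0.1, -0.1]
grip_width: 0.0385
gripper_force: 0.0
```

```bash
python3 cov.py; python3 - <<'E'
from h import *
w=cam("wrist");im=r.grab_frame("wrist")
for a,q,c in rects(mask(im,(105,150,60),(125,255,255)),5000):
    B=cv2.approxPolyDP(c,8,True)[:,0]
    for z in(.020,.030,.042):
        P=ray(w,B,z)[:,:2];print(z,P.mean(0).round(4),[np.linalg.norm(P[i]-P[i-1]).round(4) for i in range(len(P))])
print(r.get_obs()['contact_force'].round(1))
E
```

```text
[0.46792008 0.04146361 0.30616571]
cover 11373.5 [256. 196.] [0.5329 0.0411] 0.162 0.165 1.57
  bar 99.0 [300. 237.] [0.5822 0.1027] [0.011 0.035] 1.537
  bar 94.0 [212. 237.] [ 0.5821 -0.022 ] [0.035 0.011] 0.028
  bar 303.0 [256. 200.] [0.5292 0.0412] [0.01  0.065] 1.567
cover 4811.0 [ 38. 181.] [ 0.5122 -0.2733] 0.113 0.184 1.619
0.02 [0.5496 0.0403] [np.float64(0.1592), np.float64(0.1144), np.float64(0.0225), np.float64(0.0398), np.float64(0.1164), np.float64(0.0398), np.float64(0.0219), np.float64(0.119)]
0.03 [0.5462 0.0404] [np.float64(0.1555), np.float64(0.1117), np.float64(0.022), np.float64(0.0389), np.float64(0.1137), np.float64(0.0389), np.float64(0.0214), np.float64(0.1162)]
0.042 [0.542  0.0404] [np.float64(0.151), np.float64(0.1085), np.float64(0.0213), np.float64(0.0378), np.float64(0.1104), np.float64(0.0378), np.float64(0.0207), np.float64(0.1129)]
[ 0.4  1.4 -0.8]
```

```bash
python3 -c "
from bench import r
print(r.hand_in())"
```

```text
the job is handed in; nothing more can be done
None
```

I handed the job in. By camera and force readings, the four castings are in the case (one to a compartment), the lid is shut, the clamp is at its stop and the cover is seated on the mould. The hand-in returned no verdict.

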